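# Serve the baked cups in dessert bowls

## Robot

A 6-joint arm with a two-finger parallel gripper is mounted at the origin on the work surface. World frame = base frame: x ahead of the robot, y to its left, z up, the work surface at z = 0. Lengths are in m, angles in rad, forces in N, time in s.
With the tool pointing down it reaches from about 0.3 to 0.775 m from the base axis. Payload 14.6 kg.
Tool frame: the origin (TCP) lies at the very end of the fingers, on their centre line; the grasp point (between the pads) lies 19 mm behind it; z points along the fingers, y is the direction in which the jaws open and shut (so a half turn about z gives the same grasp; the last joint's range is limited). The gripper opens to 94 mm and grips with 3 to 60 N. Pads are 16 mm wide; open, the fingers measure 119 mm over their backs; the gripper's body (75 mm by 177 mm) begins 78 mm behind the grasp point.
Start: joints at [-1.242, 0.3, 1.521, -0, 1.321, -0.067], TCP at [0.212, -0.507, 0.178] pointing down, gripper open.
Joint ranges: [-3.03, 3.03], [-0.79, 2.21], [0.23, 2.52], [-1.04, 4.18], [0, 3.07], [-2.55, 2.55]. Speed limits (rad/s): [2.22, 2.22, 2.57, 3.14, 3.14, 3.14].

## Interface

Orientations are given as [roll, pitch, yaw] about the fixed x, y, z axes, in that order (R = Rz(yaw) Ry(pitch) Rx(roll)).
In Python, from station import get_obs, vision, hand_in gives the robot as it stands.
- The arm moves only by the tool play_rows, never from a script. Its argument "moves" is a list of rows, each an object with "claw": the opening, from 0 (shut) to 1 (fully open); "linear": the shift along the tool's x, y, z in mm, a list of three; "turn": the turn, a rotation vector about the tool's x, y, z in rad, a list of three. In form: [{"claw": claw, "linear": [tx, ty, tz], "turn": [ax, ay, az]}, ...]. A call has 1 to 8 rows; each row is the pose to reach, as a shift and turn from the pose measured when the call began, along the tool's axes at that moment; what a row does not reach only later rows make up. A row lasts 1/8 s, in which the tool goes at most 62.5 mm and 10.7 degrees, less where a joint would pass 70% of its speed; a pose out of reach is approached as far as the arm can. A call with a gripper value outside its range is refused whole. The fingers move at their own pace and stop on an object; "force" is the grip in N (left out, the last holds). Time passes only in rows, so rows that repeat a pose let the fingers close. It gives the time, the measured TCP pose, the force and the opening at its end, in the units of the state.
- get_obs(): the state, without advancing time (a new reading comes with each control period).
- vision.camera(name): name is "scene" or "top" or "wrist"; returns the picture (400x640x3 uint8, blue, green, red); there is no depth.
- vision.camera_info(name): a dict with "camera_matrix" (3x3 intrinsics, pixels), "rvec" (rotation vector, rad) and "tvec" (3), from world to camera coordinates, as OpenCV has them; the wrist camera has in their place "mount" (4x4, takes a point from camera to tool coordinates, whose origin is the TCP and whose axes are the flange's). Camera axes: x right, y down, z forward; pixel columns grow to the right and rows downward; lengths in m; the calibration is good to about 2 mm. A picture is of the moment at which its call begins: read the wrist's pose just before it. camera_info takes no time and is no camera call.
- hand_in(): hands the job in, once; it reports no verdict.
The state is a dict: "time_s": time; "qpos": joint angles; "joint_vel": joint speeds; "tau": joint torques, N m; "ee_pos": TCP position; "eef_rot": TCP orientation; "force": force on the tool from outside, world axes, zero at the start; "moment": the same for the moment, N m; "grip_width": finger opening in m.
Only numpy, scipy, OpenCV 4.12 (cv2) and the standard library are available. Lean on these libraries where they do the work, as an engineer would, in place of code of your own. Each camera call takes 0.05 s, during which the arm holds its last target.

## Task

Open the lid of the bake-cup maker, and for every cake inside lift the top bowl off the nested pile, stand it on a blue mat of its own centred on it, and put one cake in the middle of each bowl. Leave the bowls you do not need stacked as they were, and once every cake is served, shut the lid of the empty maker fully. Do not disturb the other things on the table.

Things in the scene. Friction and masses are not known exactly. Their poses are not given: they have to be found in the camera images.
- maker: Bake-cup maker, fixed: white base, dark mould plate 90 mm (x) by 242 mm (y), its face 65 mm above the table, with three round moulds in a row along its y (the middle one at the origin, 78 mm apart), 44 mm wide, 22 mm deep. Origin: under the middle of the row, at table level. Its front, with the handle, faces its own -x.
- lid (a joint): Angle of the maker's aluminium shell lid (rad): 0 shut, 1.57 upright, stop at 1.9; the front rises as it opens. Stiff hinge: the lid (0.3 kg) stays at any angle, about 5 N at the handle moves it. Shut, its flat top is 113 mm above the table and it covers the mould plate.
- lid_handle (a point): Middle of the lid's handle: a round black bar 10 mm thick, 94 mm clear between its end arms, parallel to the maker's y, 45 mm off the lid's front, 152 mm from the hinge line; shut, 90 mm above the table. Pinch it from above, fingers closing along the maker's x, and follow it round with the tool kept vertical: the bar turns in the grip.
- lid_hinge (a point): Hinge line, parallel to the maker's y: 62 mm behind the maker's origin (+x), 75 mm above the table.
- cake1: Small firm brown cake, 45 g, 51 mm tall: tapered foot (32 to 39 mm across) 26 mm high, above it a round cap 46 mm across, straight-sided from 26 to 44 mm up, rounded at the top. Origin: centre of its underside, z up. At the start it stands in a mould, its cap 4 mm clear above the mould plate; None if there is none.
- cake1_mid (a point): Middle of cake 1, 25 mm above its underside.
- cake2: Small firm brown cake, 45 g, 51 mm tall: tapered foot (32 to 39 mm across) 26 mm high, above it a round cap 46 mm across, straight-sided from 26 to 44 mm up, rounded at the top. Origin: centre of its underside, z up. At the start it stands in a mould, its cap 4 mm clear above the mould plate; None if there is none.
- cake2_mid (a point): Middle of cake 2, 25 mm above its underside.
- cake3: Small firm brown cake, 45 g, 51 mm tall: tapered foot (32 to 39 mm across) 26 mm high, above it a round cap 46 mm across, straight-sided from 26 to 44 mm up, rounded at the top. Origin: centre of its underside, z up. At the start it stands in a mould, its cap 4 mm clear above the mould plate; None if there is none.
- cake3_mid (a point): Middle of cake 3, 25 mm above its underside.
- bowl1: White footed dessert bowl, 0.16 kg, 50 mm tall, rim 92 mm across outside, 76 mm inside (wall 8 mm, upright over the top 20 mm); solid foot 60 mm across; inner floor 28 mm above its underside. Origin: centre of its underside, z up. Nested, each foot stands inside the bowl below, rims 28 mm apart; at the start bowl1 is lowest, bowl4 on top.
- bowl2: White footed dessert bowl, 0.16 kg, 50 mm tall, rim 92 mm across outside, 76 mm inside (wall 8 mm, upright over the top 20 mm); solid foot 60 mm across; inner floor 28 mm above its underside. Origin: centre of its underside, z up. Nested, each foot stands inside the bowl below, rims 28 mm apart; at the start bowl1 is lowest, bowl4 on top.
- bowl3: White footed dessert bowl, 0.16 kg, 50 mm tall, rim 92 mm across outside, 76 mm inside (wall 8 mm, upright over the top 20 mm); solid foot 60 mm across; inner floor 28 mm above its underside. Origin: centre of its underside, z up. Nested, each foot stands inside the bowl below, rims 28 mm apart; at the start bowl1 is lowest, bowl4 on top.
- bowl4: White footed dessert bowl, 0.16 kg, 50 mm tall, rim 92 mm across outside, 76 mm inside (wall 8 mm, upright over the top 20 mm); solid foot 60 mm across; inner floor 28 mm above its underside. Origin: centre of its underside, z up. Nested, each foot stands inside the bowl below, rims 28 mm apart; at the start bowl1 is lowest, bowl4 on top.
- mat1: Flat round blue place mat, 120 mm across, 1 mm thin, fixed on the table (a bowl on it stands at table height). Origin: its centre.
- mat2: Flat round blue place mat, 120 mm across, 1 mm thin, fixed on the table (a bowl on it stands at table height). Origin: its centre.
- mat3: Flat round blue place mat, 120 mm across, 1 mm thin, fixed on the table (a bowl on it stands at table height). Origin: its centre.
- spice_jar: Bystander, not to be disturbed: small spice jar with a red lid, 42 mm across, 75 tall. Origin: centre of its underside.
- mug: Bystander, not to be disturbed: blue mug, 76 mm across, 90 tall. Origin: centre of its underside.
- soap: Bystander, not to be disturbed: green washing-up bottle, 60 mm across, 170 tall. Origin: centre of its underside.
- jam_jar: Bystander, not to be disturbed: amber jar with a yellow lid, 66 mm across, 100 tall. Origin: centre of its underside.
- moka: Bystander, not to be disturbed: aluminium coffee pot, 84 mm across, 170 tall. Origin: centre of its underside.
- spoon: Bystander, not to be disturbed: wooden spoon lying down, 220 mm long. Origin: centre of its underside.
Not all that is in view belongs to the job. Leave any pink or red look-alike of the bowl3 alone.

How it is judged:
On the way, in this order (a step that is already met when the one before it is completed fails the run):
1. the lid is swung open (more than 1.0 rad) (value of joint lid above 1 rad), for 0.2 s.
2. every cake is in a bowl of its own that stands on a mat ((((horizontal distance between cake1_mid and bowl2 below 0.025 m and z of cake1_mid in the frame of bowl2 between 0.035 and 0.068 m) and (angle between bowl2's own z axis and vertical below 0.1 rad and height (world z) of bowl2 below 0.008 m and (horizontal distance between bowl2 and mat1 below 0.02 m or horizontal distance between bowl2 and mat2 below 0.02 m or horizontal distance between bowl2 and mat3 below 0.02 m))) or ((horizontal distance between cake1_mid and bowl3 below 0.025 m and z of cake1_mid in the frame of bowl3 between 0.035 and 0.068 m) and (angle between bowl3's own z axis and vertical below 0.1 rad and height (world z) of bowl3 below 0.008 m and (horizontal distance between bowl3 and mat1 below 0.02 m or horizontal distance between bowl3 and mat2 below 0.02 m or horizontal distance between bowl3 and mat3 below 0.02 m))) or ((horizontal distance between cake1_mid and bowl4 below 0.025 m and z of cake1_mid in the frame of bowl4 between 0.035 and 0.068 m) and (angle between bowl4's own z axis and vertical below 0.1 rad and height (world z) of bowl4 below 0.008 m and (horizontal distance between bowl4 and mat1 below 0.02 m or horizontal distance between bowl4 and mat2 below 0.02 m or horizontal distance between bowl4 and mat3 below 0.02 m)))) and (((horizontal distance between cake2_mid and bowl2 below 0.025 m and z of cake2_mid in the frame of bowl2 between 0.035 and 0.068 m) and (angle between bowl2's own z axis and vertical below 0.1 rad and height (world z) of bowl2 below 0.008 m and (horizontal distance between bowl2 and mat1 below 0.02 m or horizontal distance between bowl2 and mat2 below 0.02 m or horizontal distance between bowl2 and mat3 below 0.02 m))) or ((horizontal distance between cake2_mid and bowl3 below 0.025 m and z of cake2_mid in the frame of bowl3 between 0.035 and 0.068 m) and (angle between bowl3's own z axis and vertical below 0.1 rad and height (world z) of bowl3 below 0.008 m and (horizontal distance between bowl3 and mat1 below 0.02 m or horizontal distance between bowl3 and mat2 below 0.02 m or horizontal distance between bowl3 and mat3 below 0.02 m))) or ((horizontal distance between cake2_mid and bowl4 below 0.025 m and z of cake2_mid in the frame of bowl4 between 0.035 and 0.068 m) and (angle between bowl4's own z axis and vertical below 0.1 rad and height (world z) of bowl4 below 0.008 m and (horizontal distance between bowl4 and mat1 below 0.02 m or horizontal distance between bowl4 and mat2 below 0.02 m or horizontal distance between bowl4 and mat3 below 0.02 m)))) and (((horizontal distance between cake3_mid and bowl2 below 0.025 m and z of cake3_mid in the frame of bowl2 between 0.035 and 0.068 m) and (angle between bowl2's own z axis and vertical below 0.1 rad and height (world z) of bowl2 below 0.008 m and (horizontal distance between bowl2 and mat1 below 0.02 m or horizontal distance between bowl2 and mat2 below 0.02 m or horizontal distance between bowl2 and mat3 below 0.02 m))) or ((horizontal distance between cake3_mid and bowl3 below 0.025 m and z of cake3_mid in the frame of bowl3 between 0.035 and 0.068 m) and (angle between bowl3's own z axis and vertical below 0.1 rad and height (world z) of bowl3 below 0.008 m and (horizontal distance between bowl3 and mat1 below 0.02 m or horizontal distance between bowl3 and mat2 below 0.02 m or horizontal distance between bowl3 and mat3 below 0.02 m))) or ((horizontal distance between cake3_mid and bowl4 below 0.025 m and z of cake3_mid in the frame of bowl4 between 0.035 and 0.068 m) and (angle between bowl4's own z axis and vertical below 0.1 rad and height (world z) of bowl4 below 0.008 m and (horizontal distance between bowl4 and mat1 below 0.02 m or horizontal distance between bowl4 and mat2 below 0.02 m or horizontal distance between bowl4 and mat3 below 0.02 m))))), for 0.2 s.
At the end, for the whole second after the job is handed in: Each cake is in its own bowl (middle within 25 mm of the bowl axis, 35-68 mm above its underside), each such bowl upright on a mat (centres within 20 mm); other bowls nested on bowl1 on the table; lid below 0.06 rad; all at rest (all of step 2 and (((angle between bowl2's own z axis and vertical below 0.1 rad and height (world z) of bowl2 below 0.008 m and (horizontal distance between bowl2 and mat1 below 0.02 m or horizontal distance between bowl2 and mat2 below 0.02 m or horizontal distance between bowl2 and mat3 below 0.02 m)) and ((horizontal distance between cake1_mid and bowl2 below 0.025 m and z of cake1_mid in the frame of bowl2 between 0.035 and 0.068 m) or (horizontal distance between cake2_mid and bowl2 below 0.025 m and z of cake2_mid in the frame of bowl2 between 0.035 and 0.068 m) or (horizontal distance between cake3_mid and bowl2 below 0.025 m and z of cake3_mid in the frame of bowl2 between 0.035 and 0.068 m))) or (angle between bowl2's own z axis and vertical below 0.1 rad and horizontal distance between bowl2 and bowl1 below 0.016 m and z of bowl2 in the frame of bowl1 between 0.022 and 0.034 m)) and (((angle between bowl3's own z axis and vertical below 0.1 rad and height (world z) of bowl3 below 0.008 m and (horizontal distance between bowl3 and mat1 below 0.02 m or horizontal distance between bowl3 and mat2 below 0.02 m or horizontal distance between bowl3 and mat3 below 0.02 m)) and ((horizontal distance between cake1_mid and bowl3 below 0.025 m and z of cake1_mid in the frame of bowl3 between 0.035 and 0.068 m) or (horizontal distance between cake2_mid and bowl3 below 0.025 m and z of cake2_mid in the frame of bowl3 between 0.035 and 0.068 m) or (horizontal distance between cake3_mid and bowl3 below 0.025 m and z of cake3_mid in the frame of bowl3 between 0.035 and 0.068 m))) or (angle between bowl3's own z axis and vertical below 0.1 rad and horizontal distance between bowl3 and bowl1 below 0.016 m and z of bowl3 in the frame of bowl1 between 0.022 and 0.034 m) or (angle between bowl3's own z axis and vertical below 0.1 rad and horizontal distance between bowl3 and bowl2 below 0.016 m and z of bowl3 in the frame of bowl2 between 0.022 and 0.034 m)) and (((angle between bowl4's own z axis and vertical below 0.1 rad and height (world z) of bowl4 below 0.008 m and (horizontal distance between bowl4 and mat1 below 0.02 m or horizontal distance between bowl4 and mat2 below 0.02 m or horizontal distance between bowl4 and mat3 below 0.02 m)) and ((horizontal distance between cake1_mid and bowl4 below 0.025 m and z of cake1_mid in the frame of bowl4 between 0.035 and 0.068 m) or (horizontal distance between cake2_mid and bowl4 below 0.025 m and z of cake2_mid in the frame of bowl4 between 0.035 and 0.068 m) or (horizontal distance between cake3_mid and bowl4 below 0.025 m and z of cake3_mid in the frame of bowl4 between 0.035 and 0.068 m))) or (angle between bowl4's own z axis and vertical below 0.1 rad and horizontal distance between bowl4 and bowl1 below 0.016 m and z of bowl4 in the frame of bowl1 between 0.022 and 0.034 m) or (angle between bowl4's own z axis and vertical below 0.1 rad and horizontal distance between bowl4 and bowl2 below 0.016 m and z of bowl4 in the frame of bowl2 between 0.022 and 0.034 m) or (angle between bowl4's own z axis and vertical below 0.1 rad and horizontal distance between bowl4 and bowl3 below 0.016 m and z of bowl4 in the frame of bowl3 between 0.022 and 0.034 m)) and height (world z) of bowl1 below 0.008 m and angle between bowl1's own z axis and vertical below 0.1 rad and value of joint lid below 0.06 rad and linear speed of each of cake1, cake2, cake3, bowl1, bowl2, bowl3, bowl4 below 0.02 m/s); the robot touches nothing.
It fails at once if a bystander (spice jar, mug, soap, jam jar, coffee pot, spoon) is moved more than 40 mm (distance of any of spice_jar, mug, soap, jam_jar, moka, spoon from where it was at the start of the episode above 0.04 m).
It fails at once if a bystander is tipped over (angle between any of spice_jar, mug, soap, jam_jar, moka's own z axis and vertical above 0.5 rad).
Of cake1, cake2, cake3 only 2 to 3 are there at a start; the rules pass over those that are not, and their reading is None.
At some moment in a run one of bowl2, bowl3, bowl4 may be knocked a few centimetres aside while the robot is not near it.
Once in a run the grip may slacken for a moment while it holds something.
It also fails if it takes over 210 s, if anything falls off the work surface, if the arm or the gripper's body presses on something with over 40 N, if the wrist force passes 120 N, or if a joint passes its speed limit or range.

## Working session

There is one attempt and no reset: what is moved stays moved. The work goes in short steps, Python scripts to look and compute and a tool call to move; the robot and the scene stay as the last step left them, time stands still between calls to the robot, and variables do not carry over. Pictures are saved under pics/ and viewed, and the job is handed in when it is done.

Besides the shell and the picture viewer there is one more tool, called after "Call:" as a command line: name --argument value ..., lists and objects as JSON in quotes. play_rows: Moves the arm, as the interface text tells. Its arguments: {"type":"object","properties":{"moves":{"type":"array","items":{"type":"object","properties":{"claw":{"type":"number"},"linear":{"type":"array","items":{"type":"number"}},"turn":{"type":"array","items":{"type":"number"}}}}},"force":{"type":"number"}},"required":["moves"]}

```bash
mkdir -p pics; ls; python3 - <<'E'
from station import get_obs, vision
import cv2
print(get_obs())
for n in ("scene","top","wrist"):
    im=vision.camera(n); cv2.imwrite(f"pics/{n}0.png",im); print(n,vision.camera_info(n))
E
```

```text
pics
{'time_s': 0.0, 'qpos': array([-1.24161413e+00,  3.00434195e-01,  1.52163613e+00, -3.79223195e-05,
        1.32070524e+00, -6.65882401e-02]), 'joint_vel': array([-0.00081508,  0.00050791, -0.00088124,  0.00122186,  0.00010259,
        0.00116184]), 'tau': array([-2.66621682e-04, -5.31802154e+01, -3.52730334e+01,  7.08201667e-02,
        2.44173309e-02, -7.58216947e-05]), 'ee_pos': array([ 0.21192486, -0.50718386,  0.17728331]), 'eef_rot': array([-3.14040992e+00, -4.20599854e-05,  3.95779815e-01]), 'force': array([-0.21502959, -0.57449298, -0.16594033]), 'moment': array([-0.01415098, -0.02583865, -0.01203982]), 'grip_width': 0.09381227736018512}
scene {'camera_matrix': array([[444.86966547,   0.        , 322.22360128],
       [  0.        , 444.86966547, 200.87754339],
       [  0.        ,   0.        ,   1.        ]]), 'rvec': array([ 2.13060169,  1.31802009, -0.46867213]), 'tvec': array([-0.19146478, -0.32774435,  1.69569018])}
top {'camera_matrix': array([[396.28270111,   0.        , 316.8409789 ],
       [  0.        , 396.28270111, 194.87294287],
       [  0.        ,   0.        ,   1.        ]]), 'rvec': array([ 2.17083893, -2.19193472,  0.08306422]), 'tvec': array([-0.05066305,  0.50177614,  1.29191632])}
wrist {'camera_matrix': array([[332.68420163,   0.        , 321.90741145],
       [  0.        , 332.68420163, 204.57244031],
       [  0.        ,   0.        ,   1.        ]]), 'mount': array([[-1.21538151e-04, -9.73242222e-01, -2.29781555e-01,
         6.50594523e-02],
       [ 9.99999860e-01, -2.36748593e-04,  4.73822162e-04,
         3.90874737e-04],
       [-5.15544193e-04, -2.29781465e-01,  9.73242114e-01,
        -2.07606631e-01],
       [ 0.00000000e+00,  0.00000000e+00,  0.00000000e+00,
         1.00000000e+00]])}
```

View pics/scene0.png

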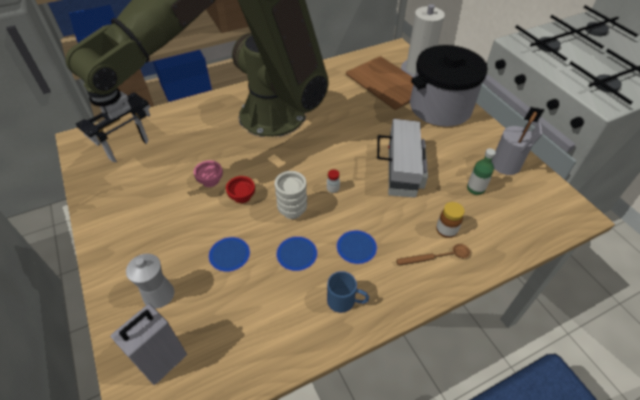

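View pics/top0.png

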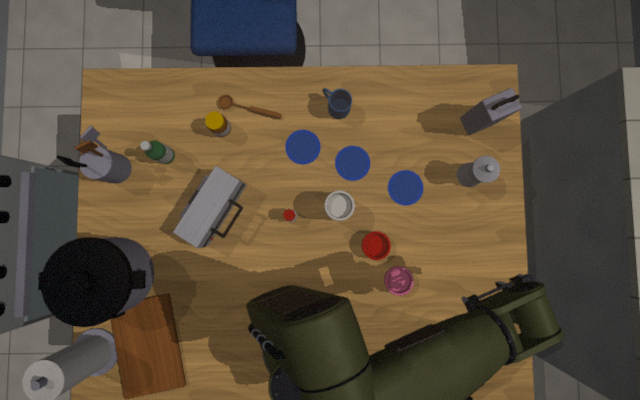

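View pics/wrist0.png

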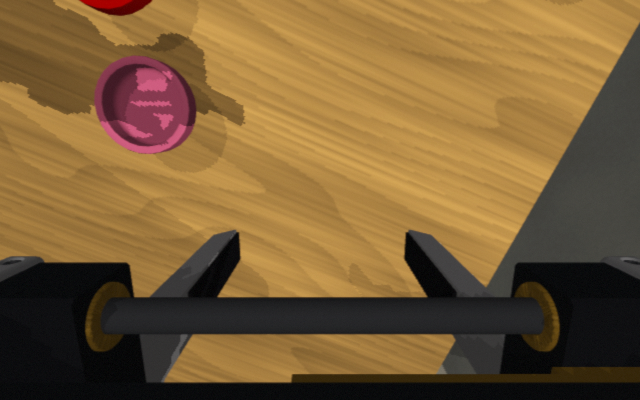

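```bash
cat > h.py <<'E'
import numpy as np, cv2
from scipy.spatial.transform import Rotation as Ro
from station import get_obs, vision
def cam(name,save=None):
    o=get_obs(); im=vision.camera(name)
    if save: cv2.imwrite(f"pics/{save}.png",im)
    return o,im
def pose(name,o=None):
    ci=vision.camera_info(name); K=ci["camera_matrix"]
    if name=="wrist":
        R=Ro.from_euler('xyz',o["eef_rot"]).as_matrix(); M=ci["mount"]
        return K,R@M[:3,:3],R@M[:3,3]+o["ee_pos"]   # R cam->world, centre
    R=cv2.Rodrigues(ci["rvec"])[0]; return K,R.T,-R.T@ci["tvec"]
def ray(name,uv,z,o=None):
    K,R,c=pose(name,o); uv=np.atleast_2d(uv).astype(float)
    d=np.c_[(uv[:,0]-K[0,2])/K[0,0],(uv[:,1]-K[1,2])/K[1,1],np.ones(len(uv))]@R.T
    return c+d*((z-c[2])/d[:,2])[:,None]
def proj(name,P,o=None):
    K,R,c=pose(name,o); q=(np.atleast_2d(P)-c)@R; return np.c_[q[:,0]/q[:,2]*K[0,0]+K[0,2],q[:,1]/q[:,2]*K[1,1]+K[1,2]]
def circ(P):
    A=np.c_[2*P[:,:2],np.ones(len(P))]; s=np.linalg.lstsq(A,(P[:,:2]**2).sum(1),rcond=None)[0]
    return s[:2],np.sqrt(s[2]+s[0]**2+s[1]**2)
def down(yaw): return Ro.from_euler('xyz',[np.pi,0,yaw])
def rows(wps,o=None,step=None):
    """wps: list of (x,y,z,yaw) -> rows relative to pose now"""
    o=o or get_obs(); R=Ro.from_euler('xyz',o["eef_rot"])
    for w in wps:
        l=R.inv().apply(np.array(w[:3])-o["ee_pos"])*1000; t=(R.inv()*down(w[3])).as_rotvec()
        print(w, "lin",np.round(l,1).tolist(),"turn",np.round(t,3).tolist())
E
python3 - <<'E'
from h import *
im=cv2.imread("pics/top0.png"); hsv=cv2.cvtColor(im,cv2.COLOR_BGR2HSV)
def blobs(n,m,z,mn=60):
    k,lab,st,ce=cv2.connectedComponentsWithStats(m.astype(np.uint8))
    for i in range(1,k):
        if st[i,4]>mn:
            c=max(cv2.findContours((lab==i).astype(np.uint8),0,1)[0],key=len)[:,0]
            P=ray("top",c,z); e,r=circ(P); print(n,ce[i].round(1),st[i,4],"xy",e.round(4),"r",r.round(4))
m=(abs(hsv[...,0].astype(int)-113)<10)&(hsv[...,1]>170)&(hsv[...,2]>70); m[:120]=0
blobs("mat",m,0.001,500)
s=hsv[...,1];v=hsv[...,2]
m=np.zeros_like(m); m[185:228,318:362]=((s<70))[185:228,318:362]
blobs("bowl",m,0.134)
m=np.zeros_like(m); m[:,:]=(s<60)&(v>90); m[:, :170]=0; m[:,248:]=0; m[:160]=0;m[255:]=0
cv2.imwrite("pics/mk.png",m*255)
c=max(cv2.findContours(m.astype(np.uint8),0,1)[0],key=cv2.contourArea); r=cv2.minAreaRect(c); b=cv2.boxPoints(r); print(r,ray("top",b,.113).round(4))
big=cv2.resize(im[155:260,165:260],None,fx=6,fy=6,interpolation=cv2.INTER_CUBIC); cv2.imwrite("pics/mkb.png",big[:600,:800])
big=cv2.resize(im[180:232,315:367],None,fx=10,fy=10,interpolation=cv2.INTER_CUBIC); cv2.imwrite("pics/bw.png",big)
E
```

```text
bowl [339.1 205.2] 741 xy [ 0.4607 -0.1223] r 0.045
((205.59571838378906, 206.2611083984375), (32.832603454589844, 80.22268676757812), 30.5792293548584) [[0.3834 0.3903 0.113 ]
 [0.5948 0.2681 0.113 ]
 [0.542  0.1804 0.113 ]
 [0.332  0.3034 0.113 ]][ WARN:0@1.007] global loadsave.cpp:1063 imwrite_ Unsupported depth image for selected encoder is fallbacked to CV_8U.
```

View pics/mkb.png

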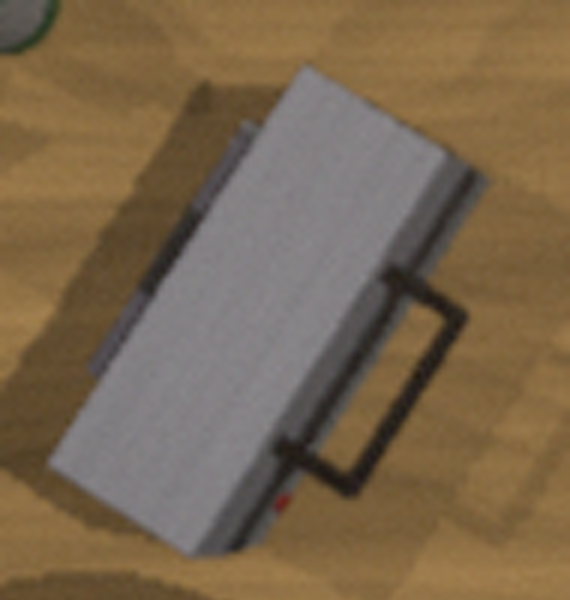

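View pics/bw.png

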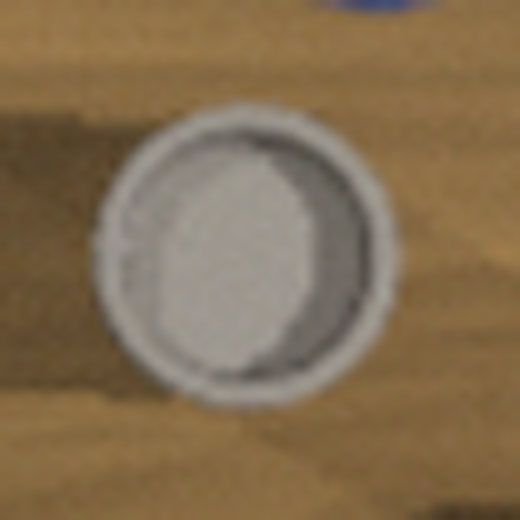

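```bash
python3 - <<'E'
from h import *
im=cv2.imread("pics/top0.png"); hsv=cv2.cvtColor(im,cv2.COLOR_BGR2HSV)
print(hsv[[147,163,187],[303,352,405]])
m=(abs(hsv[...,0].astype(int)-113)<12)&(hsv[...,1]>150); m[:110]=0; m[215:]=0;m[:,:280]=0;m[:,430:]=0
k,lab,st,ce=cv2.connectedComponentsWithStats(m.astype(np.uint8))
for i in range(1,k):
    if st[i,4]>300:
        c=max(cv2.findContours((lab==i).astype(np.uint8),0,1)[0],key=len)[:,0]
        e,r=circ(ray("top",c,0.001)); print("mat",ce[i].round(1),st[i,4],ray("top",ce[i],.001)[0].round(4),"xy",e.round(4),"r",r.round(4))
off=np.array([165,155])
f=lambda p:(np.array(p)+.5)/6-.5+off
H=ray("top",[f((352,488)),f((461,317))],.09); print("handle ends",H.round(4),H.mean(0).round(4)); d=H[0]-H[1]; print(np.linalg.norm(d),np.arctan2(-d[0],d[1]))
T=ray("top",[f((50,463)),f((190,553)),f((447,155)),f((308,66))],.113); print(T.round(4),T.mean(0)); 
for a,b in((0,3),(1,2)):
    d=T[a]-T[b]; print(np.linalg.norm(d),np.arctan2(-d[0],d[1]))
for n,p,z in(("mug",(340,103),.09),("jam",(216,121),.1),("spice",(289,215),.075),("soap",(150,147),.17),("moka",(484,168),.17),("red",(376,246),.05),("spoonL",(225,102),.01),("spoonR",(280,116),.01)): print(n,ray("top",p,z)[0].round(3))
E
```

```text
[[112 153 108]
 [112 149 111]
 [112 148 110]]
mat [302.8 146.9] 342 [ 0.666  -0.0095  0.001 ] xy [ 0.6671 -0.0086] r 0.0556
mat [352.2 163.1] 378 [ 0.6091 -0.1759  0.001 ] xy [ 0.61   -0.1761] r 0.0555
mat [405.5 187.6] 330 [ 0.5242 -0.3537  0.001 ] xy [ 0.5252 -0.3528] r 0.0556
handle ends [[0.3707 0.2364 0.09  ]
 [0.4588 0.1804 0.09  ]] [0.4148 0.2084 0.09  ]
0.10434066793649564 1.0043160015258028
[[0.3854 0.3847 0.113 ]
 [0.3393 0.3128 0.113 ]
 [0.541  0.1836 0.113 ]
 [0.5878 0.2555 0.113 ]] [0.46338839 0.28414082 0.113     ]
0.2401556152146042 1.0026571263545694
0.23958646838332506 1.001082666879296
mug [ 0.789 -0.132  0.09 ]
jam [0.732 0.26  0.1  ]
spice [0.434 0.033 0.075]
soap [0.636 0.436 0.17 ]
moka [ 0.564 -0.548  0.17 ]
red [ 0.333 -0.243  0.05 ]
spoonL [0.821 0.253 0.01 ]
spoonR [0.771 0.067 0.01 ]
```

```bash
python3 - <<'E'
from h import *
rows([(.3119,-.25,.30,1.5),(.4148,.2084,.25,2.57),(.4148,.2084,.16,2.57)])
E
```

```text
(0.3119, -0.25, 0.3, 1.5) lin [191.4, -199.0, -122.4] turn [-0.001, -0.001, -1.104]
(0.4148, 0.2084, 0.25, 2.57) lin [463.1, -582.2, -72.1] turn [-0.0, -0.001, -2.174]
(0.4148, 0.2084, 0.16, 2.57) lin [463.1, -582.1, 17.9] turn [-0.0, -0.001, -2.174]
```

Call:
play_rows --moves '[{"claw": 0.45,"linear": [30,-30,-50],"turn": [0,0,-0.1]},{"claw": 0.45,"linear": [70,-70,-90],"turn": [0,0,-0.28]},{"claw": 0.45,"linear": [110,-110,-120],"turn": [0,0,-0.46]},{"claw": 0.45,"linear": [150,-155,-122],"turn": [0,0,-0.64]},{"claw": 0.45,"linear": [190,-199,-122],"turn": [0,0,-0.82]},{"claw": 0.45,"linear": [225,-245,-122],"turn": [0,0,-1.0]},{"claw": 0.45,"linear": [260,-295,-122],"turn": [0,0,-1.18]},{"claw": 0.45,"linear": [295,-340,-122],"turn": [0,0,-1.36]}]' --force 30

```text
time_s: 1.15
ee_pos: [0.353, -0.078, 0.2999]
eef_rot: [3.141, -0.001, 1.762]
force: [0.9, -0.8, -0.9]
grip_width: 0.0421
```

```bash
python3 - <<'E'
from h import *
rows([(.4148,.2084,.25,2.57),(.4148,.2084,.16,2.57)])
E
```

```text
(0.4148, 0.2084, 0.25, 2.57) lin [269.4, 115.0, 50.1] turn [0.001, -0.0, -0.808]
(0.4148, 0.2084, 0.16, 2.57) lin [269.4, 114.9, 140.1] turn [0.001, -0.0, -0.808]
```

Call:
play_rows --moves '[{"claw": 0.45,"linear": [52,22,0],"turn": [0,0,-0.16]},{"claw": 0.45,"linear": [104,44,0],"turn": [0,0,-0.33]},{"claw": 0.45,"linear": [157,67,10],"turn": [0,0,-0.5]},{"claw": 0.45,"linear": [210,90,30],"turn": [0,0,-0.66]},{"claw": 0.45,"linear": [269.4,115,50],"turn": [0,0,-0.808]},{"claw": 0.45,"linear": [269.4,115,90],"turn": [0,0,-0.808]},{"claw": 0.45,"linear": [269.4,115,130],"turn": [0,0,-0.808]},{"claw": 0.45,"linear": [269.4,115,140],"turn": [0,0,-0.808]}]'

```text
time_s: 2.15
ee_pos: [0.4138, 0.2082, 0.1582]
eef_rot: [-3.139, -0.002, 2.57]
force: [0.5, 0.3, 0.5]
grip_width: 0.0425
```

```bash
python3 - <<'E'
from h import *
o,im=cam("wrist","w1"); cam("scene","s1")
print(o["ee_pos"],o["eef_rot"])
rows([(.4148,.2084,.075,2.57)])
E
```

```text
[0.41381666 0.20818829 0.15817599] [-3.13923000e+00 -2.27056059e-03  2.56995548e+00]
(0.4148, 0.2084, 0.075, 2.57) lin [-0.0, 0.1, 85.1] turn [0.0, -0.001, -0.001]
```

View pics/w1.png

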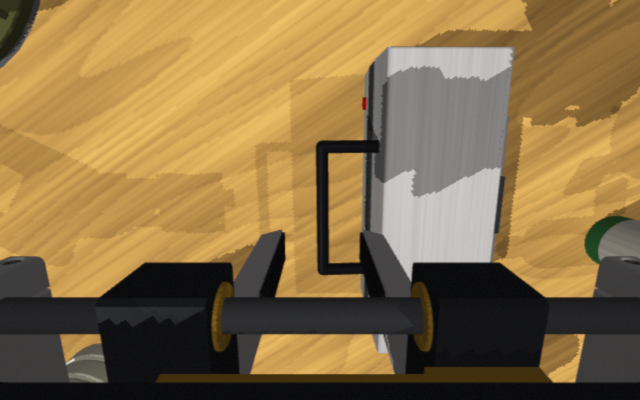

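```bash
python3 - <<'E'
from h import *
o={"ee_pos":np.array([0.41381666,0.20818829,0.15817599]),"eef_rot":np.array([-3.13923,-2.27056059e-03,2.56995548])}
P=ray("wrist",[(321.5,146.5),(323,268.5)],.09,o); print(P,P.mean(0)); d=P[0]-P[1]; print(np.linalg.norm(d),np.arctan2(-d[0],d[1]))
E
```

```text
[[0.37059804 0.23391536 0.09      ]
 [0.46159249 0.17692077 0.09      ]] [0.41609527 0.20541806 0.09      ]
0.10737026535607117 1.011225092658878
```

```bash
python3 - <<'E'
from h import *
rows([(.4153,.2072,.115,2.575),(.4153,.2072,.074,2.575)])
E
```

```text
(0.4153, 0.2072, 0.115, 2.575) lin [-1.1, -0.7, 45.1] turn [0.0, -0.001, -0.006]
(0.4153, 0.2072, 0.074, 2.575) lin [-1.1, -0.7, 86.1] turn [0.0, -0.001, -0.006]
```

Call:
play_rows --moves '[{"claw": 0.45,"linear": [-1,-1,45],"turn": [0,0,-0.006]},{"claw": 0.45,"linear": [-1,-1,86],"turn": [0,0,-0.006]},{"claw": 0.45,"linear": [-1,-1,86],"turn": [0,0,-0.006]},{"claw": 0.0,"linear": [-1,-1,86],"turn": [0,0,-0.006]},{"claw": 0.0,"linear": [-1,-1,86],"turn": [0,0,-0.006]},{"claw": 0.0,"linear": [-1,-1,86],"turn": [0,0,-0.006]},{"claw": 0.0,"linear": [-1,-1,86],"turn": [0,0,-0.006]}]'

```text
time_s: 3.12
ee_pos: [0.4153, 0.2071, 0.0746]
eef_rot: [3.141, -0.0, 2.575]
force: [1.5, 1.3, 2.4]
grip_width: 0.0059
```

```bash
python3 - <<'E'
from h import *
o=get_obs(); print(o["ee_pos"],o["force"],o["grip_width"])
psi=1.004; x=np.array([np.cos(psi),np.sin(psi),0]); z=np.array([0,0,1.])
p0=o["ee_pos"]; hinge_off=0.15124
W=[]
for th in np.arange(.15,1.81,.15):
    f=th+.0988
    d=x*(.15124-.152*np.cos(f))+z*(.152*np.sin(f)-.015)
    W.append((*(p0+d),2.575))
rows(W)
E
```

```text
[0.41530187 0.20709586 0.07460147] [1.47777194 1.27519667 2.39609185] 0.005853110846931641
(np.float64(0.4174068022961009), np.float64(0.2104031184235012), np.float64(0.09703011306496129), 2.575) lin [0.0, 3.9, -22.4] turn [0.001, -0.0, 0.0]
(np.float64(0.4212982222397887), np.float64(0.2165173009701244), np.float64(0.1186250118454556), 2.575) lin [-0.0, 11.2, -44.0] turn [0.001, -0.0, 0.0]
(np.float64(0.4268786800615447), np.float64(0.22528529268258224), np.float64(0.13889436907653793), 2.575) lin [-0.0, 21.6, -64.3] turn [0.001, -0.0, 0.0]
(np.float64(0.4340228507094457), np.float64(0.23651018336968152), np.float64(0.1573829786929396), 2.575) lin [-0.0, 34.9, -82.8] turn [0.001, -0.0, 0.0]
(np.float64(0.44257029151265775), np.float64(0.24993988618601848), np.float64(0.17367562638175357), 2.575) lin [-0.0, 50.9, -99.0] turn [0.001, -0.0, 0.0]
(np.float64(0.45232904537792973), np.float64(0.2652727989590596), np.float64(0.18740641440075342), 2.575) lin [-0.0, 69.0, -112.8] turn [0.001, -0.0, 0.0]
(np.float64(0.4630799517320727), np.float64(0.2821645775237209), np.float64(0.198266978852855), 2.575) lin [-0.0, 89.1, -123.6] turn [0.001, -0.0, 0.0]
(np.float64(0.47458156839595156), np.float64(0.30023586894995413), np.float64(0.2060134148744518), 2.575) lin [-0.0, 110.5, -131.3] turn [0.001, -0.0, 0.0]
(np.float64(0.4865755938553098), np.float64(0.3190808309917187), np.float64(0.210471754212824), 2.575) lin [-0.1, 132.8, -135.8] turn [0.001, -0.0, 0.0]
(np.float64(0.49879266815591494), np.float64(0.3382762464288842), np.float64(0.21154187217804105), 2.575) lin [-0.1, 155.6, -136.8] turn [0.001, -0.0, 0.0]
(np.float64(0.5109584221474248), np.float64(0.3573910276135922), np.float64(0.2091997362276416), 2.575) lin [-0.1, 178.3, -134.5] turn [0.001, -0.0, 0.0]
(np.float64(0.5227996392229995), np.float64(0.3759958977694573), np.float64(0.20349794568572616), 2.575) lin [-0.1, 200.3, -128.7] turn [0.001, -0.0, 0.0]
```

Call:
play_rows --moves '[{"claw": 0,"linear": [0,1,-10],"turn": [0,0,0]},{"claw": 0,"linear": [0,4,-22.4],"turn": [0,0,0]}]'

```text
time_s: 3.38
ee_pos: [0.4176, 0.2106, 0.098]
eef_rot: [3.141, 0.0, 2.575]
force: [0.6, -0.7, 0.3]
grip_width: 0.0006
```

```bash
python3 - <<'E'
from h import *
o,im=cam("scene","s2"); print(o["ee_pos"],o["force"],o["grip_width"])
cv2.imwrite("pics/s2c.png",cv2.resize(im[80:240,300:500],None,fx=3.5,fy=3.5))
E
```

```text
[0.41758785 0.21055406 0.09800357] [ 0.5824643  -0.69978974  0.32295765] 0.0005631699007329895
```

View pics/s2c.png

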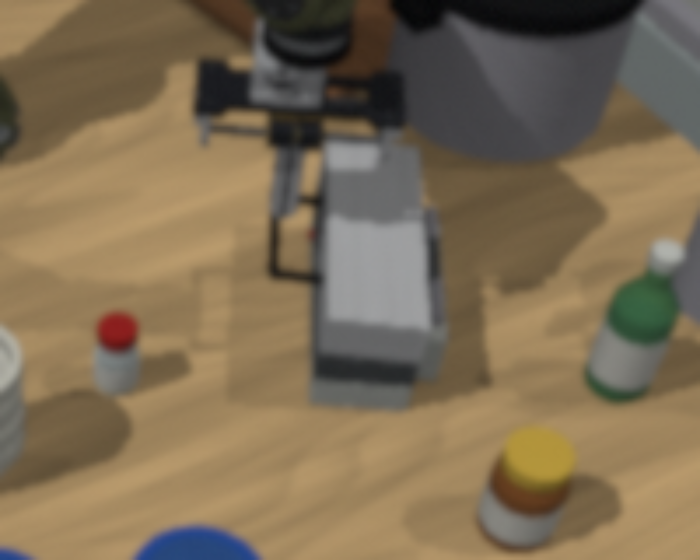

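```bash
python3 - <<'E'
from h import *
o,im=cam("wrist","w2"); print(o["ee_pos"],o["eef_rot"],o["grip_width"])
print(proj("wrist",[o["ee_pos"],[.4148,.2084,.09]],o))
E
```

```text
[0.41852569 0.21116016 0.09967601] [3.13850688e+00 1.43313868e-03 2.57544144e+00] 0.00032743465195292614
[[323.77971066 230.52024525]
 [317.30596253 223.82194459]]
```

View pics/w2.png

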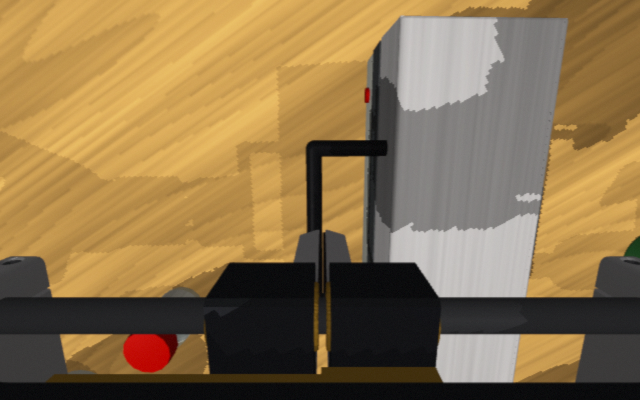

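Call:
play_rows --moves '[{"claw": 0.4,"linear": [0,0,-8],"turn": [0,0,0]},{"claw": 0.4,"linear": [0,-2,-8],"turn": [0,0,0]},{"claw": 0.4,"linear": [0,-3,-8],"turn": [0,0,0]},{"claw": 0.4,"linear": [0,-4,-8],"turn": [0,0,0]},{"claw": 0.4,"linear": [0,-4,12],"turn": [0,0,0]},{"claw": 0.4,"linear": [0,-4,29],"turn": [0,0,0]},{"claw": 0.4,"linear": [0,-4,29],"turn": [0,0,0]}]'

```text
time_s: 4.35
ee_pos: [0.4156, 0.2074, 0.0688]
eef_rot: [3.14, 0.0, 2.576]
force: [0.1, 1.2, -0.1]
grip_width: 0.0377
```

```bash
python3 - <<'E'
from h import *
o,im=cam("wrist","w3"); print(o["ee_pos"],o["eef_rot"],o["grip_width"])
a=cv2.imread("pics/w3.png"); s=cam("scene","s3")[1]
cv2.imwrite("pics/s3c.png",cv2.resize(s[90:190,350:450],None,fx=6,fy=6,interpolation=cv2.INTER_CUBIC))
E
```

```text
[0.4156327  0.20738667 0.06883154] [3.14044857e+00 7.99236291e-05 2.57551833e+00] 0.037714125028273815
```

View pics/w3.png

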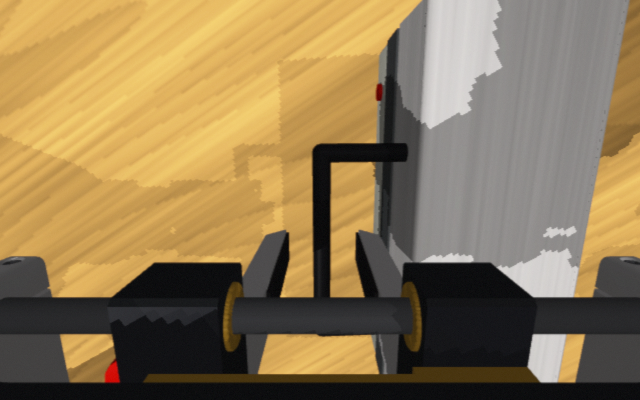

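View pics/s3c.png

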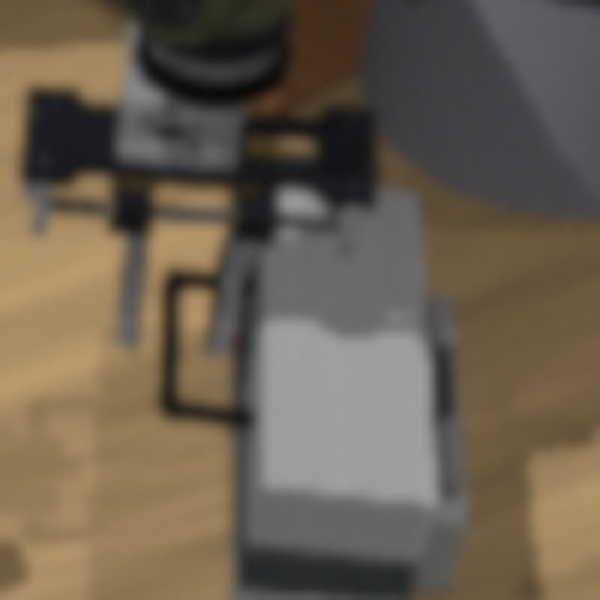

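Call:
play_rows --moves '[{"claw": 0.0,"linear": [0,0,0],"turn": [0,0,0]},{"claw": 0.0,"linear": [0,0,0],"turn": [0,0,0]},{"claw": 0.0,"linear": [0,0,0],"turn": [0,0,0]},{"claw": 0.0,"linear": [0,0,0],"turn": [0,0,0]},{"claw": 0.0,"linear": [0,0,0],"turn": [0,0,0]},{"claw": 0.0,"linear": [0,0,0],"turn": [0,0,0]}]'

```text
time_s: 5.2
ee_pos: [0.4159, 0.2069, 0.07]
eef_rot: [3.141, 0.001, 2.576]
force: [-3.3, -6.8, 2.0]
grip_width: 0.0083
```

Call:
play_rows --moves '[{"claw": 0.0,"linear": [0,0,0],"turn": [0,0,0]}]' --force 50

```text
time_s: 5.32
ee_pos: [0.4159, 0.2068, 0.0701]
eef_rot: [3.141, 0.001, 2.576]
force: [1.4, 2.0, -0.0]
grip_width: 0.0076
```

Call:
play_rows --moves '[{"claw": 0,"linear": [0,2,-11],"turn": [0,0,0]},{"claw": 0,"linear": [0,4,-22.4],"turn": [0,0,0]},{"claw": 0,"linear": [0,7.5,-33],"turn": [0,0,0]}]'

```text
time_s: 5.7
ee_pos: [0.4206, 0.2141, 0.1043]
eef_rot: [3.138, 0.002, 2.575]
force: [8.2, 8.9, -8.4]
grip_width: 0.0067
```

Call:
play_rows --moves '[{"claw": 0,"linear": [0,3,-10],"turn": [0,0,0]},{"claw": 0,"linear": [0,8,-20],"turn": [0,0,0]},{"claw": 0,"linear": [0,13.5,-30],"turn": [0,0,0]}]' --force 60

```text
time_s: 6.08
ee_pos: [0.4279, 0.2257, 0.1353]
eef_rot: [3.138, 0.002, 2.576]
force: [-0.3, 0.1, -0.6]
grip_width: 0.0005
```

```bash
python3 - <<'E'
from h import *
o,im=cam("wrist","w4"); print(o["ee_pos"],o["force"],o["grip_width"])
s=cam("scene","s3")[1]
cv2.imwrite("pics/s4c.png",cv2.resize(s[90:190,350:450],None,fx=6,fy=6,interpolation=cv2.INTER_CUBIC))
E
```

```text
[0.42792492 0.22574289 0.1353318 ] [-0.33777252  0.07499563 -0.58388303] 0.000519797720934404
```

View pics/s4c.png

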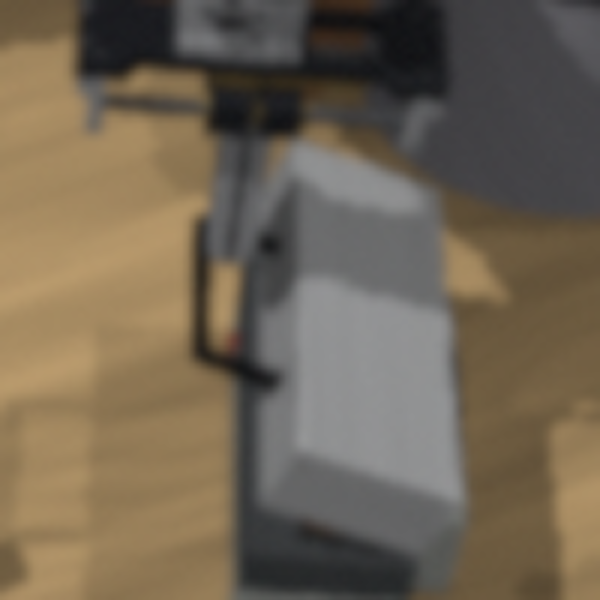

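Call:
play_rows --moves '[{"claw": 0.45,"linear": [0,-4,-30],"turn": [0,0,0]},{"claw": 0.45,"linear": [0,-9,-60],"turn": [0,0,0]},{"claw": 0.45,"linear": [0,-9,-60],"turn": [0,0,0]}]'

```text
time_s: 6.55
ee_pos: [0.4239, 0.2184, 0.1972]
eef_rot: [3.134, 0.005, 2.576]
force: [0.4, 0.0, -1.1]
grip_width: 0.0272
```

```bash
python3 - <<'E'
from h import *
o,im=cam("wrist","w5"); print(repr(o["ee_pos"]),repr(o["eef_rot"]),o["grip_width"])
t=cam("top","t5")[1]
cv2.imwrite("pics/t5c.png",cv2.resize(t[155:260,165:260],None,fx=6,fy=6,interpolation=cv2.INTER_CUBIC))
s=cam("scene","s5")[1]
cv2.imwrite("pics/s5c.png",cv2.resize(s[100:200,350:450],None,fx=6,fy=6,interpolation=cv2.INTER_CUBIC))
E
```

```text
array([0.42385568, 0.21837718, 0.1971559 ]) array([3.1340381 , 0.00470592, 2.57561695]) 0.027193010677365122
```

View pics/w5.png

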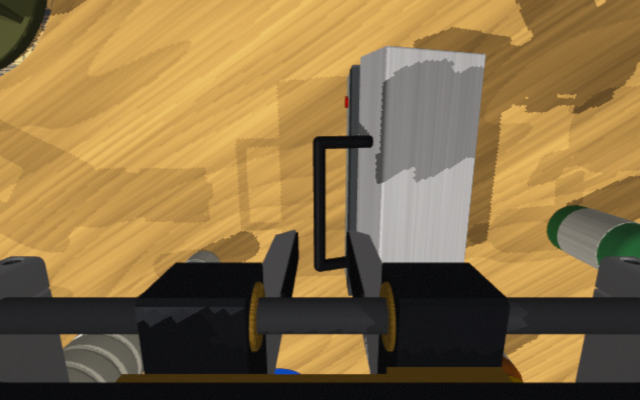

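View pics/t5c.png

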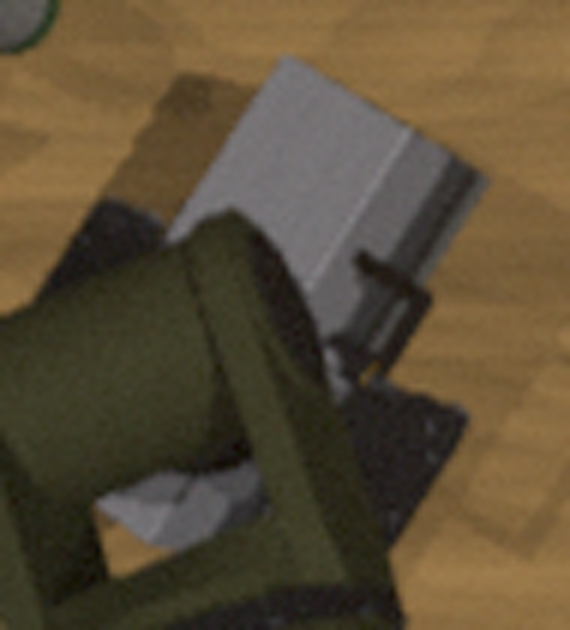

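View pics/s5c.png

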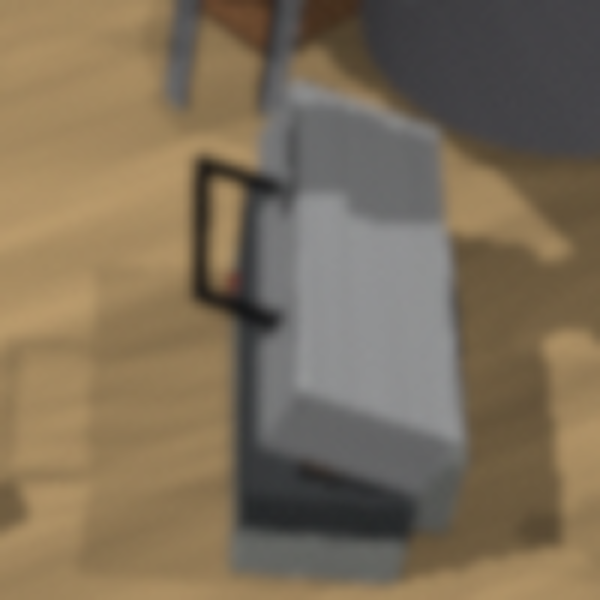

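```bash
cat >> h.py <<'E'
PSI=1.004; MX=np.array([np.cos(PSI),np.sin(PSI),0]); MY=np.array([-np.sin(PSI),np.cos(PSI),0]); ORG=np.array([.4635,.2832,0])
def bar(th,y=0,r=.152): 
    f=th+.0988; return ORG+MX*(.062-r*np.cos(f))+MY*y+np.array([0,0,.075+r*np.sin(f)])
E
python3 - <<'E'
from h import *
o={"ee_pos":np.array([0.42385568, 0.21837718, 0.1971559 ]),"eef_rot":np.array([3.1340381 , 0.00470592, 2.57561695])}
print(bar(0))
for th in np.arange(0,.6,.05): print(th.round(2),bar(th).round(3),proj("wrist",[bar(th,-.052),bar(th,.052)],o).round(1).tolist(),proj("scene",[bar(th,-.052),bar(th,.052)]).round(1).tolist())
E
```

```text
[0.41557412 0.20789906 0.08999318]
0.0 [0.416 0.208 0.09 ] [[309.1, 245.6], [308.1, 139.9]] [[377.6, 159.9], [378.2, 137.9]]
0.05 [0.416 0.209 0.098] [[309.8, 248.3], [308.9, 140.3]] [[378.1, 158.2], [378.8, 136.3]]
0.1 [0.417 0.21  0.105] [[310.9, 251.1], [310.1, 140.7]] [[378.8, 156.6], [379.4, 134.6]]
0.15 [0.418 0.211 0.112] [[312.5, 254.0], [311.8, 141.1]] [[379.6, 154.9], [380.1, 132.9]]
0.2 [0.419 0.213 0.12 ] [[314.6, 257.1], [314.1, 141.5]] [[380.5, 153.3], [381.0, 131.3]]
0.25 [0.42  0.215 0.127] [[317.2, 260.2], [316.9, 142.0]] [[381.5, 151.7], [382.0, 129.7]]
0.3 [0.422 0.217 0.134] [[320.3, 263.4], [320.3, 142.4]] [[382.6, 150.1], [383.1, 128.1]]
0.35 [0.423 0.22  0.141] [[324.0, 266.7], [324.3, 142.9]] [[383.9, 148.6], [384.3, 126.5]]
0.4 [0.425 0.223 0.148] [[328.3, 270.1], [329.0, 143.4]] [[385.3, 147.0], [385.6, 125.0]]
0.45 [0.427 0.226 0.154] [[333.2, 273.5], [334.4, 143.9]] [[386.8, 145.6], [387.0, 123.5]]
0.5 [0.429 0.23  0.161] [[338.7, 277.0], [340.5, 144.4]] [[388.4, 144.1], [388.6, 122.0]]
0.55 [0.432 0.233 0.167] [[344.8, 280.5], [347.3, 144.9]] [[390.1, 142.7], [390.2, 120.6]]
```

```bash
python3 - <<'E'
from h import *
rows([(.422,.2175,.15,2.575),(.422,.2175,.1075,2.575)])
E
```

```text
(0.422, 0.2175, 0.15, 2.575) lin [0.5, -1.2, 44.4] turn [0.004, 0.002, 0.001]
(0.422, 0.2175, 0.1075, 2.575) lin [0.6, -1.3, 86.9] turn [0.004, 0.002, 0.001]
```

Call:
play_rows --moves '[{"claw": 0.3,"linear": [0.5,-1.3,44],"turn": [0.004,0.002,0]},{"claw": 0.3,"linear": [0.5,-1.3,87],"turn": [0.004,0.002,0]},{"claw": 0.3,"linear": [0.5,-1.3,87],"turn": [0.004,0.002,0]},{"claw": 0.0,"linear": [0.5,-1.3,87],"turn": [0.004,0.002,0]},{"claw": 0.0,"linear": [0.5,-1.3,87],"turn": [0.004,0.002,0]},{"claw": 0.0,"linear": [0.5,-1.3,87],"turn": [0.004,0.002,0]},{"claw": 0.0,"linear": [0.5,-1.3,87],"turn": [0.004,0.002,0]},{"claw": 0.0,"linear": [0.5,-1.3,87],"turn": [0.004,0.002,0]}]' --force 60

```text
time_s: 7.7
ee_pos: [0.4223, 0.217, 0.1086]
eef_rot: [-3.141, 0.001, 2.576]
force: [-3.0, -5.0, 3.6]
grip_width: 0.0084
```

```bash
python3 - <<'E'
from h import *
o=get_obs(); print(o["ee_pos"],o["force"],o["grip_width"]); d=o["ee_pos"]-bar(.31); print(d)
rows([(*(o["ee_pos"]+bar(t)-bar(.31)),2.575) for t in np.arange(.38,1.8,.07)])
E
```

```text
[0.42227636 0.21701917 0.10857426] [-2.95370069 -5.03002454  3.57271115] 0.008404662692993795
[ 0.00037516 -0.00082097 -0.02684703]
(np.float64(0.424728861207215), np.float64(0.22087252480737218), np.float64(0.11818156950706515), 2.575) lin [-0.0, 4.6, -9.6] turn [-0.0, 0.001, 0.001]
(np.float64(0.4275361503373448), np.float64(0.22528332560788883), np.float64(0.12744587435602572), 2.575) lin [-0.0, 9.8, -18.9] turn [-0.0, 0.001, 0.001]
(np.float64(0.43068448131399906), np.float64(0.23022996991433992), np.float64(0.13632180261527566), 2.575) lin [-0.0, 15.6, -27.8] turn [-0.0, 0.001, 0.001]
(np.float64(0.43415843361364914), np.float64(0.23568822906541803), np.float64(0.1447658799926974), 2.575) lin [-0.1, 22.1, -36.2] turn [-0.0, 0.001, 0.001]
(np.float64(0.43794099181969104), np.float64(0.24163136851056616), np.float64(0.15273674740157372), 2.575) lin [-0.1, 29.2, -44.2] turn [-0.0, 0.001, 0.001]
(np.float64(0.44201362896394747), np.float64(0.24803027875579264), np.float64(0.16019536353737368), 2.575) lin [-0.1, 36.7, -51.6] turn [-0.0, 0.001, 0.001]
(np.float64(0.44635639727174914),
[... 1612 characters left out ...]
09337745752886), 2.575) lin [-0.2, 143.7, -91.6] turn [-0.0, 0.001, 0.001]
(np.float64(0.5051505971197672), np.float64(0.34723081591991684), np.float64(0.19942359854693115), 2.575) lin [-0.3, 154.3, -90.9] turn [-0.0, 0.001, 0.001]
(np.float64(0.5108119421333198), np.float64(0.3561258972458024), np.float64(0.19801289618999685), 2.575) lin [-0.3, 164.9, -89.5] turn [-0.0, 0.001, 0.001]
(np.float64(0.5164064442073646), np.float64(0.3649159552280194), np.float64(0.19586818000615547), 2.575) lin [-0.3, 175.3, -87.4] turn [-0.0, 0.001, 0.001]
(np.float64(0.5219067014735765), np.float64(0.37355793616702354), np.float64(0.19299995481418908), 2.575) lin [-0.3, 185.5, -84.5] turn [-0.0, 0.001, 0.001]
```

Call:
play_rows --moves '[{"claw": 0,"linear": [0,5,-9.6],"turn": [0,0,0]},{"claw": 0,"linear": [0,11,-19],"turn": [0,0,0]},{"claw": 0,"linear": [0,17,-28],"turn": [0,0,0]},{"claw": 0,"linear": [0,24,-36],"turn": [0,0,0]}]'

```text
time_s: 8.2
ee_pos: [0.4347, 0.2366, 0.1458]
eef_rot: [-3.138, 0.001, 2.576]
force: [-6.0, -11.8, 3.5]
grip_width: 0.0079
```

Holding. Continue on the arc (now lin offset ≈ y 23.4, z -37.2 from the grip).

Call:
play_rows --moves '[{"claw": 0,"linear": [0,6,-8],"turn": [0,0,0]},{"claw": 0,"linear": [0,14,-15],"turn": [0,0,0]},{"claw": 0,"linear": [0,22,-22],"turn": [0,0,0]},{"claw": 0,"linear": [0,30.5,-28],"turn": [0,0,0]}]'

```text
time_s: 8.7
ee_pos: [0.4511, 0.2626, 0.1746]
eef_rot: [-3.137, 0.001, 2.576]
force: [-3.3, -4.8, 1.8]
grip_width: 0.0076
```

```bash
python3 - <<'E'
from h import *
o=get_obs(); print(o["ee_pos"],o["force"],o["grip_width"]); b=bar(.31)+[.0004,-.0008,-.0268]-bar(.31)
rows([(*(b+bar(t)),2.575) for t in np.arange(.94,1.85,.07)],o)
E
```

```text
[0.45113704 0.26256862 0.17463084] [-3.27265432 -4.84322227  1.8068748 ] 0.007585043225795643
(np.float64(0.45579086138178543), np.float64(0.26965895572179), np.float64(0.17919301360672119), 2.575) lin [-0.1, 8.5, -4.6] turn [-0.004, 0.001, 0.001]
(np.float64(0.4608116324031639), np.float64(0.27754756990214813), np.float64(0.1842649959569267), 2.575) lin [-0.1, 17.8, -9.7] turn [-0.004, 0.001, 0.001]
(np.float64(0.46601058362558245), np.float64(0.2857161400603029), np.float64(0.1886705320258601), 2.575) lin [-0.2, 27.5, -14.2] turn [-0.004, 0.001, 0.001]
(np.float64(0.47136225058858716), np.float64(0.29412465654375763), np.float64(0.19238804350008748), 2.575) lin [-0.2, 37.4, -17.9] turn [-0.004, 0.001, 0.001]
(np.float64(0.4768404208301042), np.float64(0.3027319344430356), np.float64(0.19539932201029125), 2.575) lin [-0.2, 47.6, -21.0] turn [-0.004, 0.001, 0.001]
(np.float64(0.48241826227506557), np.float64(0.3114958153153464), np.float64(0.19768961831585374), 2.575) lin [-0.2, 58.0, -23.3] turn [-0.004, 0.001, 0.001]
(np.float64(0.4880684546588994), np.float64(0.3203733736766169), 
[... 336 characters left out ...]
426057633), 2.575) lin [-0.2, 89.7, -25.9] turn [-0.004, 0.001, 0.001]
(np.float64(0.5051754335490093), np.float64(0.3472517865102208), np.float64(0.19947062534997861), 2.575) lin [-0.3, 100.4, -25.3] turn [-0.004, 0.001, 0.001]
(np.float64(0.510836778562562), np.float64(0.3561468678361065), np.float64(0.1980599229930443), 2.575) lin [-0.3, 110.9, -23.9] turn [-0.004, 0.001, 0.001]
(np.float64(0.5164312806366067), np.float64(0.3649369258183235), np.float64(0.19591520680920294), 2.575) lin [-0.3, 121.3, -21.8] turn [-0.004, 0.001, 0.001]
(np.float64(0.5219315379028187), np.float64(0.3735789067573275), np.float64(0.19304698161723655), 2.575) lin [-0.3, 131.6, -19.0] turn [-0.004, 0.001, 0.001]
```

Call:
play_rows --moves '[{"claw": 0,"linear": [0,9,-5],"turn": [0,0,0]},{"claw": 0,"linear": [0,18,-10],"turn": [0,0,0]},{"claw": 0,"linear": [0,28,-14.2],"turn": [0,0,0]},{"claw": 0,"linear": [0,38,-18],"turn": [0,0,0]},{"claw": 0,"linear": [0,48,-21],"turn": [0,0,0]},{"claw": 0,"linear": [0,58,-23.3],"turn": [0,0,0]},{"claw": 0,"linear": [0,69,-25],"turn": [0,0,0]},{"claw": 0,"linear": [0,79,-26],"turn": [0,0,0]}]'

```text
time_s: 9.7
ee_pos: [0.4949, 0.3312, 0.205]
eef_rot: [3.139, 0.004, 2.576]
force: [-3.7, -1.0, 19.4]
grip_width: 0.0003
```

Call:
play_rows --moves '[{"claw": 0,"linear": [0,10,0],"turn": [0,0,0]},{"claw": 0,"linear": [0,21,0.5],"turn": [0,0,0]},{"claw": 0,"linear": [0,32,2],"turn": [0,0,0]},{"claw": 0,"linear": [0,42,4],"turn": [0,0,0]},{"claw": 0,"linear": [0,52,7],"turn": [0,0,0]},{"claw": 0.3,"linear": [0,52,7],"turn": [0,0,0]},{"claw": 0.3,"linear": [0,52,7],"turn": [0,0,0]},{"claw": 0.3,"linear": [0,52,7],"turn": [0,0,0]}]'

```text
time_s: 10.7
ee_pos: [0.5227, 0.3749, 0.1984]
eef_rot: [3.138, 0.004, 2.576]
force: [-0.6, 0.5, -0.0]
grip_width: 0.026
```

Call:
play_rows --moves '[{"claw": 0.4,"linear": [0,0,-45],"turn": [0,0,0]},{"claw": 0.4,"linear": [0,0,-80],"turn": [0,0,0]},{"claw": 0.4,"linear": [0,0,-80],"turn": [0,0,0]}]'

```text
time_s: 11.08
ee_pos: [0.5229, 0.3752, 0.2817]
eef_rot: [3.133, 0.006, 2.576]
force: [-0.1, -0.2, 0.1]
grip_width: 0.0378
```

```bash
python3 - <<'E'
from h import *
o,im=cam("scene","s6"); print(o["ee_pos"],o["eef_rot"],o["grip_width"])
t=cam("top","t6")[1]
cv2.imwrite("pics/t6c.png",cv2.resize(t[140:260,150:270],None,fx=5,fy=5,interpolation=cv2.INTER_CUBIC))
cv2.imwrite("pics/s6c.png",cv2.resize(im[70:220,340:490],None,fx=4,fy=4,interpolation=cv2.INTER_CUBIC))
E
```

```text
[0.52291478 0.37518187 0.28168548] [3.13334989 0.0062124  2.57590976] 0.03778419892951705
```

View pics/s6c.png

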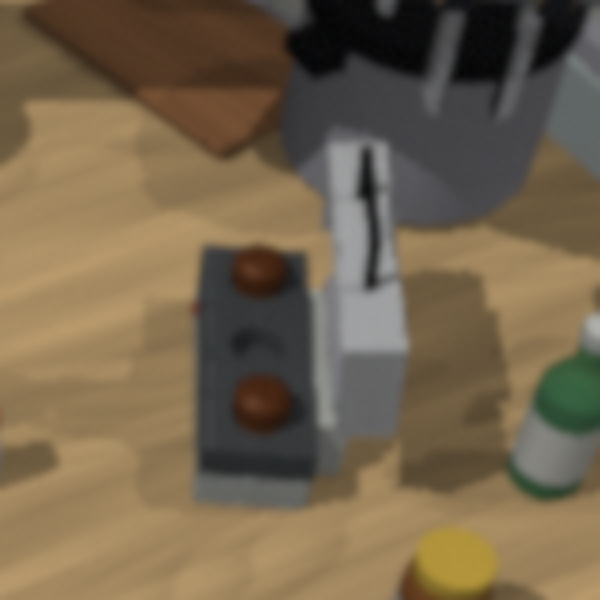

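View pics/t6c.png

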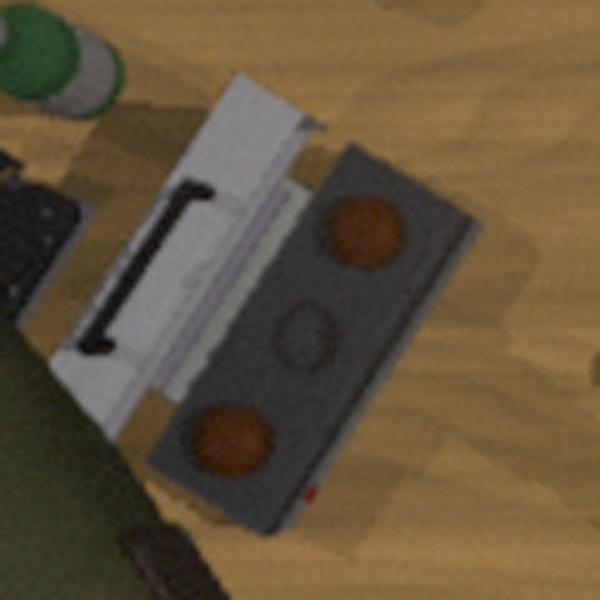

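```bash
python3 - <<'E'
from h import *
rows([(.45,.1,.29,2.0),(.405,-.169,.25,1.31)])
im=cv2.imread("pics/t6c.png");
hsv=cv2.cvtColor(im,cv2.COLOR_BGR2HSV); m=((hsv[...,0]<12)&(hsv[...,1]>120)).astype(np.uint8)
k,l,st,ce=cv2.connectedComponentsWithStats(m)
for i in range(1,k):
    if st[i,4]>2000:
        c=max(cv2.findContours((l==i).astype(np.uint8),0,1)[0],key=len)[:,0]; c=(c+.5)/5-.5+[150,140]
        e,r=circ(ray("top",c,.08)); print(e,r)
for y in(-.078,.078): print((ORG+MY*y).round(4))
E
```

```text
(0.45, 0.1, 0.29, 2.0) lin [-86.3, -270.6, -12.6] turn [0.004, 0.003, 0.576]
(0.405, -0.169, 0.25, 1.31) lin [-192.4, -521.9, 27.1] turn [0.005, 0.001, 1.266]
[0.5293 0.2413 0.    ]
[0.3977 0.3251 0.    ]
```

Call:
play_rows --moves '[{"claw": 0.5,"linear": [-20,-55,-10],"turn": [0.004,0.003,0.15]},{"claw": 0.5,"linear": [-40,-112,-12],"turn": [0.004,0.003,0.3]},{"claw": 0.5,"linear": [-58,-170,-12],"turn": [0.004,0.003,0.45]},{"claw": 0.5,"linear": [-76,-228,-12],"turn": [0.004,0.003,0.6]},{"claw": 0.5,"linear": [-95,-285,-12],"turn": [0.004,0.003,0.75]},{"claw": 0.5,"linear": [-115,-342,-12],"turn": [0.005,0.002,0.9]},{"claw": 0.5,"linear": [-140,-398,-5],"turn": [0.005,0.001,1.05]},{"claw": 0.5,"linear": [-165,-452,0],"turn": [0.005,0.001,1.2]}]'

```text
time_s: 12.18
ee_pos: [0.418, -0.097, 0.2759]
eef_rot: [-3.14, 0.0, 1.371]
force: [0.5, -0.4, -0.2]
grip_width: 0.0468
```

```bash
python3 - <<'E'
from h import *
rows([(.405,-.169,.25,1.31)])
E
```

```text
(0.405, -0.169, 0.25, 1.31) lin [-73.2, 1.6, 26.0] turn [-0.001, 0.0, 0.061]
```

Call:
play_rows --moves '[{"claw": 0.35,"linear": [-40,1,15],"turn": [0,0,0.06]},{"claw": 0.35,"linear": [-73,1.6,26],"turn": [0,0,0.06]},{"claw": 0.35,"linear": [-73,1.6,26],"turn": [0,0,0.06]}]'

```text
time_s: 12.55
ee_pos: [0.4039, -0.17, 0.248]
eef_rot: [-3.137, -0.0, 1.308]
force: [0.7, -0.7, -0.4]
grip_width: 0.0328
```

```bash
python3 - <<'E'
from h import *
o,im=cam("wrist","w7"); print(repr(o["ee_pos"]),repr(o["eef_rot"]))
cam("top","t7")
hsv=cv2.cvtColor(im,cv2.COLOR_BGR2HSV)
m=((hsv[...,1]<60)&(hsv[...,2]>60)).astype(np.uint8); cv2.imwrite("pics/w7m.png",m*255)
E
```

```text
array([ 0.4038653 , -0.16996509,  0.24804622]) array([-3.13701146e+00, -2.93981547e-04,  1.30810215e+00])
```

View pics/w7.png

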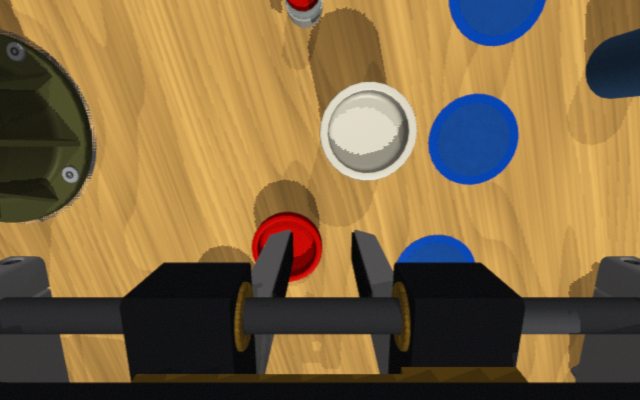

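View pics/w7m.png

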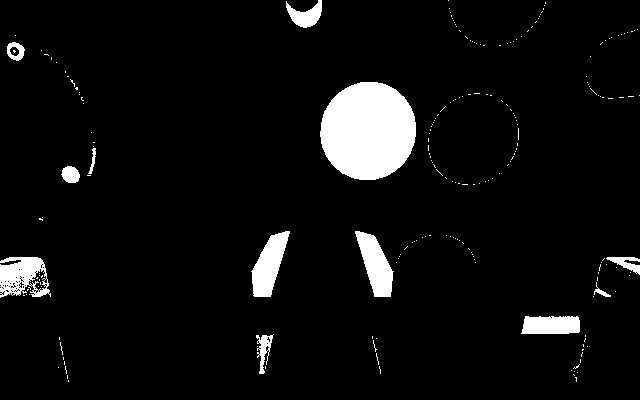

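View pics/t7.png

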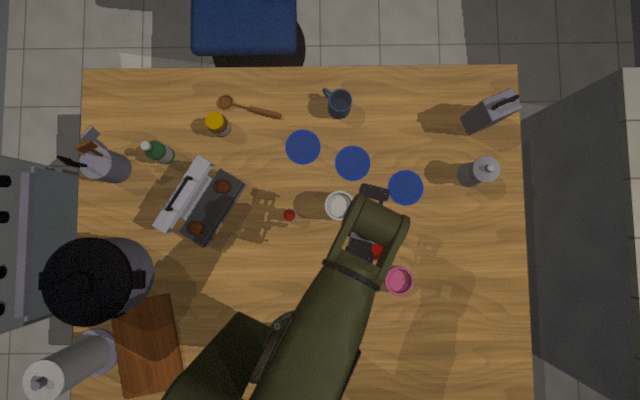

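```bash
cat >> h.py <<'E'
def whitebowl(im,o,zrim,box):
    hsv=cv2.cvtColor(im,cv2.COLOR_BGR2HSV); m=((hsv[...,1]<60)&(hsv[...,2]>60)).astype(np.uint8)
    q=np.zeros_like(m); x0,y0,x1,y1=box; q[y0:y1,x0:x1]=m[y0:y1,x0:x1]
    c=max(cv2.findContours(q,0,1)[0],key=cv2.contourArea); c=cv2.convexHull(c)[:,0]
    return circ(ray("wrist",c,zrim,o))
def mats(im,o):
    hsv=cv2.cvtColor(im,cv2.COLOR_BGR2HSV); m=((abs(hsv[...,0].astype(int)-112)<10)&(hsv[...,1]>150)).astype(np.uint8)
    for c in cv2.findContours(m,0,1)[0]:
        if cv2.contourArea(c)>800:
            c=c[:,0]; k=(c[:,1]>2)&(c[:,1]<225)&(c[:,0]>2)&(c[:,0]<637)
            e,r=circ(ray("wrist",c[k],.001,o)); print("mat",e.round(4),r.round(4))
E
python3 - <<'E'
from h import *
o={"ee_pos":np.array([ 0.4038653 , -0.16996509,  0.24804622]),"eef_rot":np.array([-3.13701146e+00, -2.93981547e-04,  1.30810215e+00])}
im=cv2.imread("pics/w7.png")
print(whitebowl(im,o,.134,(310,70,425,190))); mats(im,o)
E
```

```text
(array([ 0.46001606, -0.12347001]), np.float64(0.04528733750186452))
mat [0. 0.] 0.0
mat [ 0.6098 -0.1768] 0.0586
mat [ 0.7968 -0.1341] 0.0313
mat [ 0.6669 -0.0097] 0.0585
```

```bash
python3 - <<'E'
from h import *
rows([(.4194,-.1122,.2,1.31),(.4194,-.1122,.15,1.31),(.4194,-.1122,.1155,1.31)])
E
```

```text
(0.4194, -0.1122, 0.2, 1.31) lin [58.2, -0.3, 49.4] turn [-0.002, -0.0, 0.0]
(0.4194, -0.1122, 0.15, 1.31) lin [58.2, -0.1, 99.4] turn [-0.002, -0.0, 0.0]
(0.4194, -0.1122, 0.1155, 1.31) lin [58.2, -0.1, 133.9] turn [-0.002, -0.0, 0.0]
```

Call:
play_rows --moves '[{"claw": 0.35,"linear": [40,0,10],"turn": [-0.004,0,0]},{"claw": 0.35,"linear": [58,0,50],"turn": [-0.004,0,0]},{"claw": 0.35,"linear": [58,0,95],"turn": [-0.004,0,0]},{"claw": 0.35,"linear": [58,0,120],"turn": [-0.004,0,0]},{"claw": 0.35,"linear": [58,0,133.5],"turn": [-0.004,0,0]},{"claw": 0.35,"linear": [58,0,133.5],"turn": [-0.004,0,0]}]' --force 35

```text
time_s: 13.4
ee_pos: [0.4194, -0.1119, 0.1158]
eef_rot: [3.141, -0.0, 1.311]
force: [0.1, 0.4, 0.8]
grip_width: 0.0327
```

Call:
play_rows --moves '[{"claw": 0,"linear": [0,0,0],"turn": [0,0,0]},{"claw": 0,"linear": [0,0,0],"turn": [0,0,0]},{"claw": 0,"linear": [0,0,0],"turn": [0,0,0]},{"claw": 0,"linear": [0,0,0],"turn": [0,0,0]},{"claw": 0,"linear": [0,0,0],"turn": [0,0,0]},{"claw": 0,"linear": [0,0,0],"turn": [0,0,0]}]'

```text
time_s: 14.15
ee_pos: [0.4194, -0.1119, 0.1158]
eef_rot: [3.141, -0.0, 1.311]
force: [-0.9, -0.5, -0.0]
grip_width: 0.0003
```

```bash
python3 - <<'E'
from h import *
o,im=cam("wrist","w8"); print(o["ee_pos"],o["eef_rot"])
s=cam("scene","s8")[1]; cv2.imwrite("pics/s8c.png",cv2.resize(s[130:230,200:350],None,fx=5,fy=5,interpolation=cv2.INTER_CUBIC))
E
```

```text
[ 0.41942391 -0.11190845  0.11581383] [ 3.14063813e+00 -1.83397573e-04  1.31105643e+00]
```

View pics/w8.png

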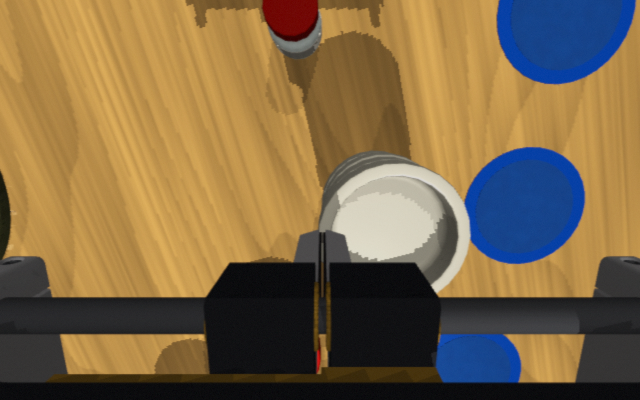

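View pics/s8c.png

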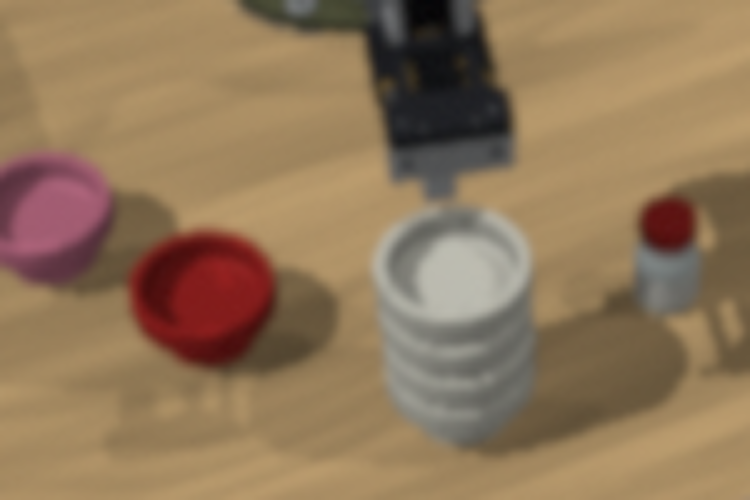

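```bash
python3 - <<'E'
from h import *
o=get_obs()
p=o["ee_pos"]
print("tcp in crop",(proj("scene",[p,p+[0,0,.02],p+[0,0,.04],[.46,-.123,.134]])-[200,130])*5)
print(whitebowl(cv2.imread("pics/w8.png"),o,.134,(310,155,480,262)))
s=cv2.imread("pics/s8.png"); cv2.imwrite("pics/s8d.png",cv2.resize(s[150:200,255:325],None,fx=11,fy=11,interpolation=cv2.INTER_CUBIC))
E
```

```text
tcp in crop [[440.74415051 228.89239028]
 [439.02231217 205.82313007]
 [437.25994268 182.21083197]
 [449.9176684  259.39063147]]
(array([ 0.45612299, -0.12014877]), np.float64(0.04922358153562693))
```

View pics/s8d.png

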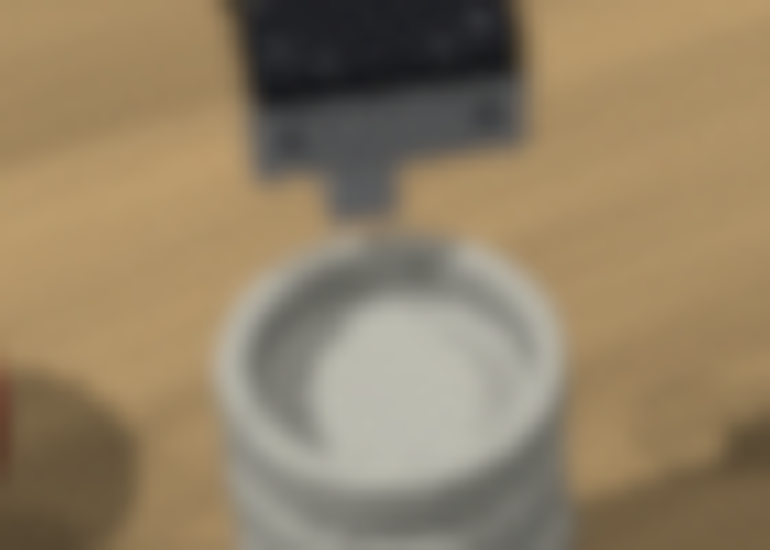

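```bash
python3 - <<'E'
from h import *
ci=vision.camera_info("wrist");K=ci["camera_matrix"];M=ci["mount"]
for z in(0,-.01,-.02,-.03,-.04):
  for x in(-.008,0,.008):
    q=M[:3,:3].T@(np.array([x,0,z])-M[:3,3]); print(z,x,(K@q/q[2])[:2].round(1), "halfw12.5 ->px",(12.5e-3/q[2]*K[0,0]).round(1))
E
```

```text
0 -0.008 [322.8 240.2] halfw12.5 ->px 19.0
0 0 [322.8 228.6] halfw12.5 ->px 19.2
0 0.008 [322.8 216.7] halfw12.5 ->px 19.3
-0.01 -0.008 [322.9 245.5] halfw12.5 ->px 19.9
-0.01 0 [322.9 233.4] halfw12.5 ->px 20.1
-0.01 0.008 [322.9 221. ] halfw12.5 ->px 20.2
-0.02 -0.008 [322.9 251.4] halfw12.5 ->px 20.9
-0.02 0 [322.9 238.7] halfw12.5 ->px 21.0
-0.02 0.008 [322.9 225.8] halfw12.5 ->px 21.2
-0.03 -0.008 [323.  257.8] halfw12.5 ->px 21.9
-0.03 0 [323.  244.5] halfw12.5 ->px 22.1
-0.03 0.008 [323. 231.] halfw12.5 ->px 22.4
-0.04 -0.008 [323.  264.9] halfw12.5 ->px 23.1
-0.04 0 [323.1 251. ] halfw12.5 ->px 23.3
-0.04 0.008 [323.1 236.8] halfw12.5 ->px 23.6
```

Call:
play_rows --moves '[{"claw": 0.35,"linear": [0,0,0],"turn": [0,0,0]},{"claw": 0.35,"linear": [0,0,0],"turn": [0,0,0]},{"claw": 0.35,"linear": [0,0,0],"turn": [0,0,0]},{"claw": 0.35,"linear": [0,0,8],"turn": [0,0,0]},{"claw": 0.35,"linear": [0,0,16],"turn": [0,0,0]},{"claw": 0.35,"linear": [0,0,16],"turn": [0,0,0]}]'

```text
time_s: 15.0
ee_pos: [0.419, -0.1117, 0.0989]
eef_rot: [-3.141, -0.0, 1.311]
force: [0.0, -0.9, 0.1]
grip_width: 0.0327
```

```bash
python3 - <<'E'
from h import *
o,im=cam("wrist","w9"); print(o["ee_pos"],o["force"])
s=cam("scene")[1]; cv2.imwrite("pics/s9.png",cv2.resize(s[140:200,250:330],None,fx=9,fy=9,interpolation=cv2.INTER_CUBIC))
E
```

```text
[ 0.41897332 -0.11172532  0.09893536] [ 0.02961485 -0.851296    0.08933336]
```

View pics/s9.png

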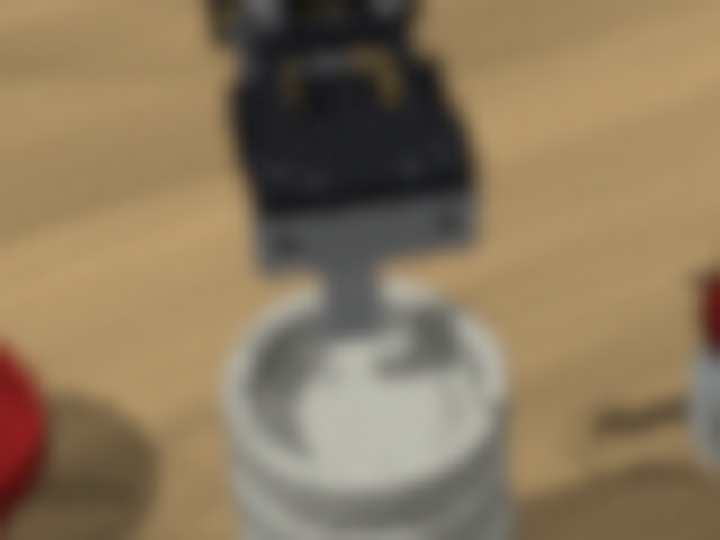

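View pics/w9.png

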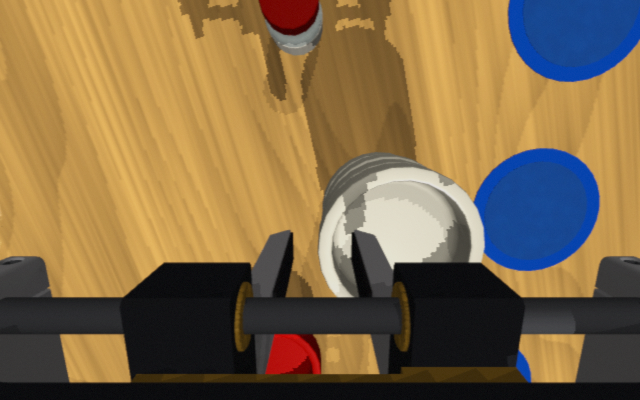

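Call:
play_rows --moves '[{"claw": 0.35,"linear": [0.5,0.5,5],"turn": [0,0,0]},{"claw": 0.35,"linear": [0.5,0.5,10],"turn": [0,0,0]},{"claw": 0.35,"linear": [0.5,0.5,10],"turn": [0,0,0]}]'

```text
time_s: 15.48
ee_pos: [0.4198, -0.1114, 0.0892]
eef_rot: [-3.141, -0.0, 1.311]
force: [-0.3, -0.5, 0.6]
grip_width: 0.0331
```

Call:
play_rows --moves '[{"claw": 0,"linear": [0,0,0],"turn": [0,0,0]},{"claw": 0,"linear": [0,0,0],"turn": [0,0,0]},{"claw": 0,"linear": [0,0,0],"turn": [0,0,0]},{"claw": 0,"linear": [0,0,0],"turn": [0,0,0]},{"claw": 0,"linear": [0,0,0],"turn": [0,0,0]}]'

```text
time_s: 16.1
ee_pos: [0.4201, -0.1116, 0.0896]
eef_rot: [3.141, -0.0, 1.311]
force: [-0.2, -0.6, 2.9]
grip_width: 0.0094
```

Call:
play_rows --moves '[{"claw": 0,"linear": [0,0,-10],"turn": [0,0,0]},{"claw": 0,"linear": [0,0,-25],"turn": [0,0,0]},{"claw": 0,"linear": [0,0,-45],"turn": [0,0,0]},{"claw": 0,"linear": [0,0,-60],"turn": [0,0,0]},{"claw": 0,"linear": [0,0,-60],"turn": [0,0,0]}]' --force 45

```text
time_s: 16.73
ee_pos: [0.4205, -0.1117, 0.1506]
eef_rot: [3.139, 0.0, 1.311]
force: [0.9, -0.3, -2.3]
grip_width: 0.009
```

```bash
python3 - <<'E'
from h import *
o,im=cam("wrist","w10"); print(o["ee_pos"],o["force"],o["grip_width"])
s=cam("scene")[1]; cv2.imwrite("pics/s10.png",cv2.resize(s[100:230,200:370],None,fx=4.5,fy=4.5,interpolation=cv2.INTER_CUBIC))
E
```

```text
[ 0.42045879 -0.11172142  0.15063711] [ 0.87111531 -0.26263833 -2.30708589] 0.00904415976688046
```

View pics/s10.png

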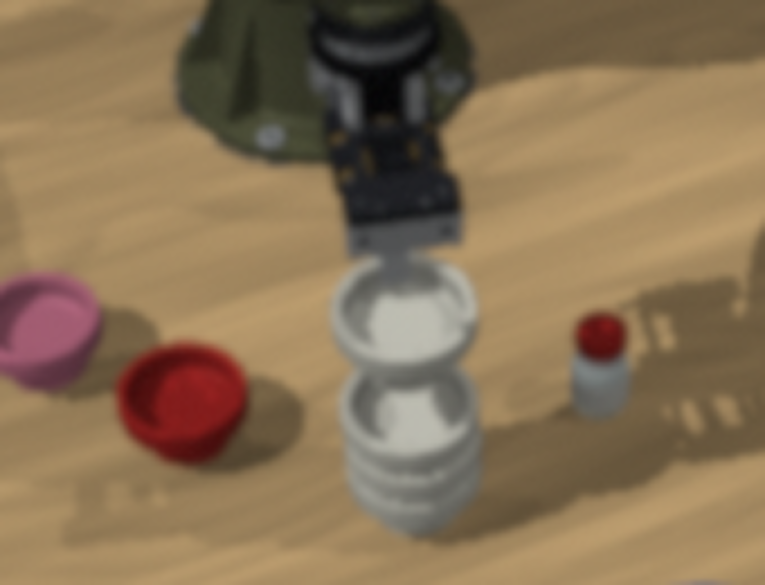

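View pics/w10.png

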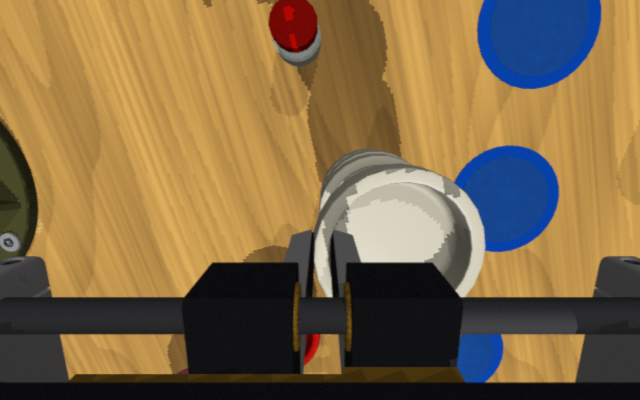

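```bash
python3 - <<'E'
from h import *
rows([(.6264,.0013,.15,1.311),(.6264,.0013,.04,1.311),(.6264,.0013,.0065,1.311)])
E
```

```text
(0.6264, 0.0013, 0.15, 1.311) lin [162.1, 170.7, -0.7] turn [0.0, -0.0, 0.0]
(0.6264, 0.0013, 0.04, 1.311) lin [162.0, 170.7, 109.3] turn [0.0, -0.0, 0.0]
(0.6264, 0.0013, 0.0065, 1.311) lin [162.0, 170.7, 142.8] turn [0.0, -0.0, 0.0]
```

Call:
play_rows --moves '[{"claw": 0,"linear": [15,16,-5],"turn": [0,0,0]},{"claw": 0,"linear": [45,48,-5],"turn": [0,0,0]},{"claw": 0,"linear": [78,82,-5],"turn": [0,0,0]},{"claw": 0,"linear": [112,117,-5],"turn": [0,0,0]},{"claw": 0,"linear": [140,148,0],"turn": [0,0,0]},{"claw": 0,"linear": [157,165,0],"turn": [0,0,0]},{"claw": 0,"linear": [162,170.7,10],"turn": [0,0,0]},{"claw": 0,"linear": [162,170.7,40],"turn": [0,0,0]}]'

```text
time_s: 17.82
ee_pos: [0.6266, 0.0012, 0.1087]
eef_rot: [3.14, -0.0, 1.311]
force: [1.2, 0.4, -1.7]
grip_width: 0.0088
```

```bash
python3 - <<'E'
from h import *
o,im=cam("wrist","w11"); print(o["grip_width"]);rows([(.6264,.0013,.0065,1.311)])
E
```

```text
0.008758945673497763
(0.6264, 0.0013, 0.0065, 1.311) lin [1.0, 2.7, 96.9] turn [-0.006, 0.001, -0.0]
```

View pics/w11.png

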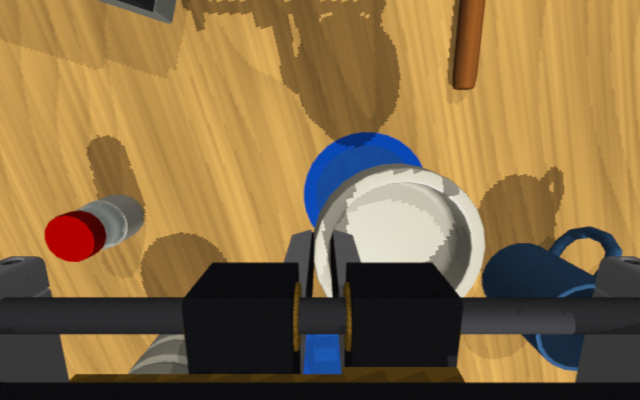

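Call:
play_rows --moves '[{"claw": 0,"linear": [1,2,40],"turn": [-0.004,0,0]},{"claw": 0,"linear": [1,2,70],"turn": [-0.004,0,0]},{"claw": 0,"linear": [1,2,88],"turn": [-0.004,0,0]},{"claw": 0,"linear": [1,2,93],"turn": [-0.004,0,0]},{"claw": 0,"linear": [1,2,97],"turn": [-0.004,0,0]},{"claw": 0,"linear": [1,2,97],"turn": [-0.004,0,0]}]'

```text
time_s: 18.62
ee_pos: [0.6264, 0.0015, 0.0076]
eef_rot: [3.142, 0.001, 1.311]
force: [-1.1, -0.0, 1.7]
grip_width: 0.0088
```

Call:
play_rows --moves '[{"claw": 0.3,"linear": [0,0,0],"turn": [0,0,0]},{"claw": 0.3,"linear": [0,0,0],"turn": [0,0,0]},{"claw": 0.3,"linear": [0,0,0],"turn": [0,0,0]},{"claw": 0.3,"linear": [0,0,-40],"turn": [0,0,0]},{"claw": 0.35,"linear": [0,0,-90],"turn": [0,0,0]},{"claw": 0.35,"linear": [-40,0,-140],"turn": [0,0,0]},{"claw": 0.35,"linear": [-60,0,-180],"turn": [0,0,0]},{"claw": 0.35,"linear": [-60,0,-180],"turn": [0,0,0]}]' --force 45

```text
time_s: 19.62
ee_pos: [0.612, -0.0579, 0.1913]
eef_rot: [3.135, 0.0, 1.309]
force: [0.4, -0.6, -1.2]
grip_width: 0.033
```

```bash
python3 - <<'E'
from h import *
o,im=cam("wrist","w12"); print(o["ee_pos"],repr(o["eef_rot"]))
mats(im,o)
cam("top","t12")
E
```

```text
[ 0.61199656 -0.05786224  0.19127658] array([3.13546171e+00, 2.48040065e-04, 1.30922232e+00])
mat [0. 0.] 0.0
mat [ 0.6669 -0.0093] 0.0587
mat [0.9693 0.0368] 0.0225
```

View pics/w12.png

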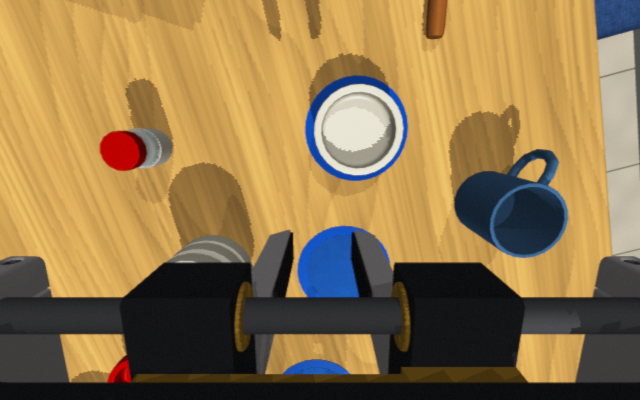

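View pics/t12.png

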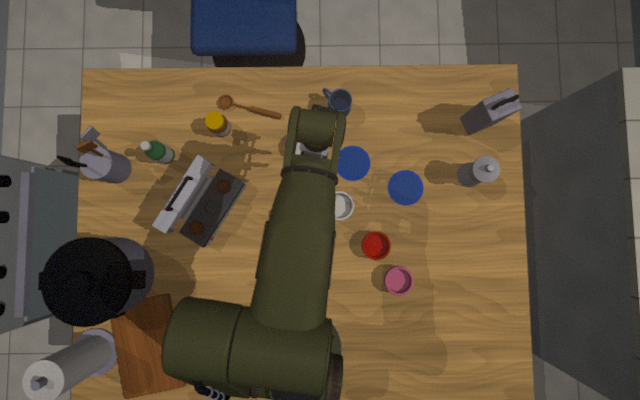

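```bash
python3 - <<'E'
from h import *
o=get_obs(); im=cv2.imread("pics/w12.png"); o2={"ee_pos":np.array([0.61199656,-0.05786224,0.19127658]),"eef_rot":np.array([3.13546171e+00, 2.48040065e-04, 1.30922232e+00])}
print(whitebowl(im,o2,.05,(305,70,410,185)))
rows([(.405,-.169,.22,1.31)])
E
```

```text
(array([ 0.66379997, -0.00902813]), np.float64(0.0455686136991826))
(0.405, -0.169, 0.22, 1.31) lin [-161.8, -170.0, -32.6] turn [-0.0, 0.001, 0.001]
```

Call:
play_rows --moves '[{"claw": 0.35,"linear": [-35,-38,-30],"turn": [0.006,0,0]},{"claw": 0.35,"linear": [-75,-80,-32],"turn": [0.006,0,0]},{"claw": 0.35,"linear": [-115,-122,-32],"turn": [0.006,0,0]},{"claw": 0.35,"linear": [-150,-158,-32],"turn": [0.006,0,0]},{"claw": 0.35,"linear": [-162,-170,-32],"turn": [0.006,0,0]},{"claw": 0.35,"linear": [-162,-170,-32],"turn": [0.006,0,0]}]'

```text
time_s: 20.48
ee_pos: [0.4049, -0.1691, 0.2189]
eef_rot: [-3.135, 0.0, 1.31]
force: [0.4, -0.2, 0.1]
grip_width: 0.0333
```

```bash
python3 - <<'E'
from h import *
o,im=cam("wrist","w13"); print(o["ee_pos"])
c,r=whitebowl(im,o,.106,(310,60,430,200)); print(c,r); mats(im,o)
u=np.array([.966,-.258]); p=c-.042*u; print(p)
rows([(*p,.14,1.311),(*p,.061,1.311)])
E
```

```text
[ 0.40487345 -0.16906159  0.21888831]
[ 0.4611333  -0.12425313] 0.04531643294332084
mat [0. 0.] 0.0
mat [ 0.6097 -0.1768] 0.0587
mat [ 0.7849 -0.1314] 0.0223
mat [ 0.6625 -0.0267] 0.0411
[ 0.4205613  -0.11341713]
(np.float64(0.42056130296774663), np.float64(-0.11341713254234563), 0.14, 1.311) lin [57.4, 0.8, 78.9] turn [-0.007, 0.0, -0.0]
(np.float64(0.42056130296774663), np.float64(-0.11341713254234563), 0.061, 1.311) lin [57.4, 1.4, 157.9] turn [-0.007, 0.0, -0.0]
```

View pics/w13.png

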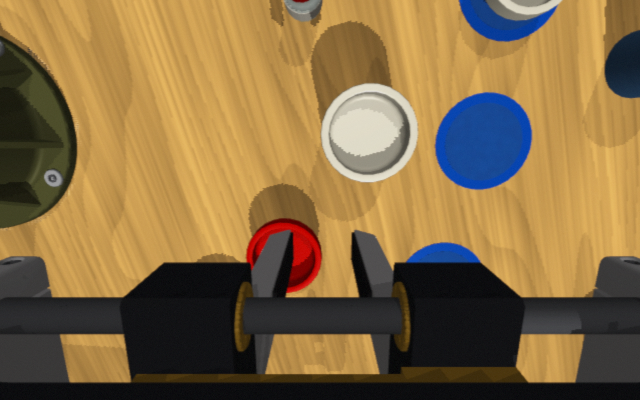

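Call:
play_rows --moves '[{"claw": 0.35,"linear": [30,0.5,20],"turn": [-0.007,0,0]},{"claw": 0.35,"linear": [57,0.8,50],"turn": [-0.007,0,0]},{"claw": 0.35,"linear": [57,1,95],"turn": [-0.007,0,0]},{"claw": 0.35,"linear": [57,1.2,130],"turn": [-0.007,0,0]},{"claw": 0.35,"linear": [57,1.4,150],"turn": [-0.007,0,0]},{"claw": 0.35,"linear": [57,1.4,157.5],"turn": [-0.007,0,0]},{"claw": 0.35,"linear": [57,1.4,157.5],"turn": [-0.007,0,0]}]'

```text
time_s: 21.4
ee_pos: [0.4209, -0.1134, 0.0612]
eef_rot: [-3.141, 0.0, 1.311]
force: [0.2, 0.2, -0.4]
grip_width: 0.033
```

Call:
play_rows --moves '[{"claw": 0,"linear": [0,0,0],"turn": [0,0,0]},{"claw": 0,"linear": [0,0,0],"turn": [0,0,0]},{"claw": 0,"linear": [0,0,0],"turn": [0,0,0]},{"claw": 0,"linear": [0,0,0],"turn": [0,0,0]},{"claw": 0,"linear": [0,0,0],"turn": [0,0,0]}]'

```text
time_s: 22.02
ee_pos: [0.4217, -0.1137, 0.0622]
eef_rot: [3.14, 0.0, 1.311]
force: [-0.2, 0.7, 7.9]
grip_width: 0.008
```

Call:
play_rows --moves '[{"claw": 0,"linear": [0,0,-10],"turn": [0,0,0]},{"claw": 0,"linear": [0,0,-25],"turn": [0,0,0]},{"claw": 0,"linear": [0,0,-45],"turn": [0,0,0]},{"claw": 0,"linear": [0,0,-60],"turn": [0,0,0]},{"claw": 0,"linear": [0,0,-60],"turn": [0,0,0]}]'

```text
time_s: 22.65
ee_pos: [0.422, -0.1138, 0.1233]
eef_rot: [3.137, 0.001, 1.311]
force: [0.2, -0.4, -1.9]
grip_width: 0.0075
```

```bash
python3 - <<'E'
from h import *
o,im=cam("wrist","w14"); print(o["grip_width"])
rows([(.5691,-.166,.122,1.311),(.5691,-.166,.007,1.311)])
E
```

```text
0.007543454217159391
(0.5691, -0.166, 0.122, 1.311) lin [-12.7, 156.0, 0.7] turn [0.003, 0.0, 0.0]
(0.5691, -0.166, 0.007, 1.311) lin [-12.6, 155.7, 115.7] turn [0.003, 0.0, 0.0]
```

View pics/w14.png

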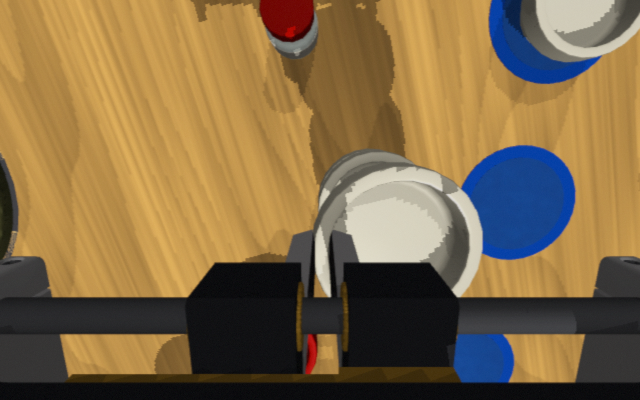

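Call:
play_rows --moves '[{"claw": 0,"linear": [-2,20,-5],"turn": [0.002,0,0]},{"claw": 0,"linear": [-5,60,-5],"turn": [0.002,0,0]},{"claw": 0,"linear": [-8,105,-5],"turn": [0.002,0,0]},{"claw": 0,"linear": [-11,140,0],"turn": [0.002,0,0]},{"claw": 0,"linear": [-12.6,155.8,5],"turn": [0.002,0,0]},{"claw": 0,"linear": [-12.6,155.8,40],"turn": [0.002,0,0]},{"claw": 0,"linear": [-12.6,155.8,80],"turn": [0.002,0,0]},{"claw": 0,"linear": [-12.6,155.8,100],"turn": [0.002,0,0]}]'

```text
time_s: 23.7
ee_pos: [0.5676, -0.1654, 0.0194]
eef_rot: [-3.138, 0.0, 1.311]
force: [0.2, 0.5, -1.2]
grip_width: 0.0074
```

```bash
python3 - <<'E'
from h import *
rows([(.5691,-.166,.0075,1.311)])
E
```

```text
(0.5691, -0.166, 0.0075, 1.311) lin [-0.2, 1.6, 11.9] turn [-0.004, 0.0, 0.0]
```

Call:
play_rows --moves '[{"claw": 0,"linear": [0,1.6,6],"turn": [-0.004,0,0]},{"claw": 0,"linear": [0,1.6,12],"turn": [-0.004,0,0]},{"claw": 0,"linear": [0,1.6,12],"turn": [-0.004,0,0]}]'

```text
time_s: 24.08
ee_pos: [0.5697, -0.166, 0.0087]
eef_rot: [3.14, 0.0, 1.311]
force: [-4.6, 1.1, 9.5]
grip_width: 0.0076
```

Call:
play_rows --moves '[{"claw": 0.3,"linear": [0,0,0],"turn": [0,0,0]},{"claw": 0.3,"linear": [0,0,0],"turn": [0,0,0]},{"claw": 0.3,"linear": [0,0,0],"turn": [0,0,0]},{"claw": 0.3,"linear": [0,0,-40],"turn": [0,0,0]},{"claw": 0.35,"linear": [0,0,-90],"turn": [0,0,0]},{"claw": 0.35,"linear": [-40,0,-140],"turn": [0,0,0]},{"claw": 0.35,"linear": [-60,0,-190],"turn": [0,0,0]},{"claw": 0.35,"linear": [-60,0,-190],"turn": [0,0,0]}]'

```text
time_s: 25.08
ee_pos: [0.5549, -0.2258, 0.2028]
eef_rot: [3.133, 0.002, 1.309]
force: [0.2, 1.4, -0.6]
grip_width: 0.0328
```

```bash
python3 - <<'E'
from h import *
o,im=cam("wrist","w15"); print(o["ee_pos"])
mats(im,o); print(whitebowl(im,o,.05,(305,60,420,190)))
rows([(.5,.1,.25,1.15),(.529-.05*.537,.2413-.05*.84,.22,1.0)])
E
```

```text
[ 0.55490969 -0.22575196  0.20283858]
mat [0. 0.] 0.0
mat [ 0.6041 -0.1763] 0.0503
mat [ 0.8336 -0.1402] 0.0475
mat [ 0.6665 -0.0102] 0.0581
(array([ 0.63988278, -0.17742672]), np.float64(0.04557124160064907))
(0.5, 0.1, 0.25, 1.15) lin [299.6, -135.9, -50.8] turn [0.005, 0.0, 0.16]
(0.50215, 0.19929999999999998, 0.22, 1.0) lin [396.1, -159.5, -21.0] turn [0.005, 0.0, 0.31]
```

View pics/w15.png

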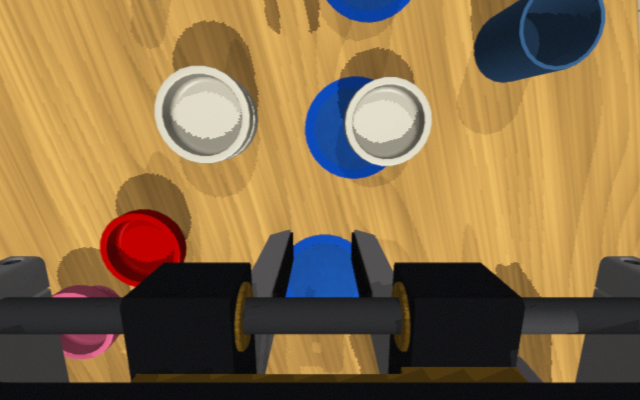

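```bash
python3 - <<'E'
from h import *
o,im=cam("top","t16"); cam("scene","s16")
E
```

```text
(no output)
```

View pics/t16.png

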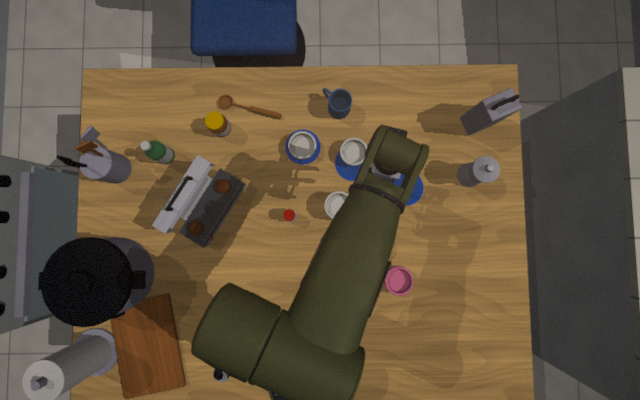

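View pics/s16.png

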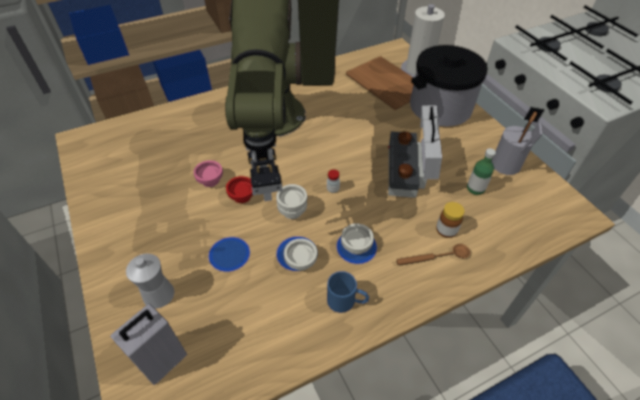

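```bash
python3 - <<'E'
from h import *
o,im=cam("wrist"); print(whitebowl(im,o,.05,(305,60,440,190)))
rows([(.5993,-.1666,.12,1.311),(.5993,-.1666,.0065,1.311)])
E
```

```text
(array([ 0.63989021, -0.17744156]), np.float64(0.045707212562781985))
(0.5993, -0.1666, 0.12, 1.311) lin [66.4, 29.7, 77.2] turn [-0.0, -0.0, 0.001]
(0.5993, -0.1666, 0.0065, 1.311) lin [66.4, 29.7, 190.7] turn [-0.0, -0.0, 0.001]
```

Call:
play_rows --moves '[{"claw": 0.35,"linear": [40,18,30],"turn": [0,0,0]},{"claw": 0.35,"linear": [66.4,29.7,77],"turn": [0,0,0]},{"claw": 0.35,"linear": [66.4,29.7,125],"turn": [0,0,0]},{"claw": 0.35,"linear": [66.4,29.7,165],"turn": [0,0,0]},{"claw": 0.35,"linear": [66.4,29.7,185],"turn": [0,0,0]},{"claw": 0.35,"linear": [66.4,29.7,190],"turn": [0,0,0]},{"claw": 0.35,"linear": [66.4,29.7,190],"turn": [0,0,0]}]'

```text
time_s: 26.15
ee_pos: [0.5998, -0.1667, 0.0081]
eef_rot: [3.141, -0.0, 1.312]
force: [-0.7, -0.4, -0.2]
grip_width: 0.0332
```

Call:
play_rows --moves '[{"claw": 0,"linear": [0,0,0],"turn": [0,0,0]},{"claw": 0,"linear": [0,0,0],"turn": [0,0,0]},{"claw": 0,"linear": [0,0,0],"turn": [0,0,0]},{"claw": 0,"linear": [0,0,0],"turn": [0,0,0]},{"claw": 0,"linear": [0,0,0],"turn": [0,0,0]},{"claw": 0,"linear": [0,0,-8],"turn": [0,0,0]}]'

```text
time_s: 26.9
ee_pos: [0.5992, -0.1666, 0.0158]
eef_rot: [-3.141, -0.0, 1.312]
force: [-0.2, -0.7, -1.7]
grip_width: 0.0078
```

```bash
python3 - <<'E'
from h import *
rows([(.5691,-.166,.015,1.311),(.5691,-.166,.0075,1.311)])
E
```

```text
(0.5691, -0.166, 0.015, 1.311) lin [-7.2, -29.3, 0.8] turn [-0.001, -0.0, 0.001]
(0.5691, -0.166, 0.0075, 1.311) lin [-7.2, -29.3, 8.3] turn [-0.001, -0.0, 0.001]
```

Call:
play_rows --moves '[{"claw": 0,"linear": [-3,-12,0],"turn": [0,0,0]},{"claw": 0,"linear": [-6,-25,0],"turn": [0,0,0]},{"claw": 0,"linear": [-7.2,-29.3,0],"turn": [0,0,0]},{"claw": 0,"linear": [-7.2,-29.3,4],"turn": [0,0,0]},{"claw": 0,"linear": [-7.2,-29.3,7.5],"turn": [0,0,0]},{"claw": 0,"linear": [-7.2,-29.3,7.5],"turn": [0,0,0]}]'

```text
time_s: 27.65
ee_pos: [0.5692, -0.166, 0.0092]
eef_rot: [-3.14, -0.0, 1.312]
force: [-9.7, 2.1, 13.5]
grip_width: 0.0079
```

Call:
play_rows --moves '[{"claw": 0.3,"linear": [0,0,0],"turn": [0,0,0]},{"claw": 0.3,"linear": [0,0,0],"turn": [0,0,0]},{"claw": 0.3,"linear": [0,0,0],"turn": [0,0,0]},{"claw": 0.3,"linear": [0,0,-40],"turn": [0,0,0]},{"claw": 0.35,"linear": [0,0,-90],"turn": [0,0,0]},{"claw": 0.35,"linear": [-40,0,-140],"turn": [0,0,0]},{"claw": 0.35,"linear": [-60,0,-190],"turn": [0,0,0]},{"claw": 0.35,"linear": [-60,0,-190],"turn": [0,0,0]}]'

```text
time_s: 28.65
ee_pos: [0.555, -0.226, 0.2032]
eef_rot: [3.136, 0.001, 1.31]
force: [-0.5, 1.2, -1.0]
grip_width: 0.0329
```

```bash
python3 - <<'E'
from h import *
o,im=cam("wrist","w17"); print(o["ee_pos"])
print(whitebowl(im,o,.05,(300,60,420,190)))
mats(im,o)
rows([(.5,.1,.25,1.15),(.529-.05*.537,.2413-.05*.84,.22,1.0)])
E
```

```text
[ 0.5550363  -0.22596358  0.2032432 ]
(array([ 0.6078532 , -0.17615116]), np.float64(0.04557456359298441))
mat [0. 0.] 0.0
mat [ 0.6096 -0.1767] 0.0587
mat [ 0.8369 -0.1369] 0.0558
mat [ 0.6667 -0.0094] 0.0589
(0.5, 0.1, 0.25, 1.15) lin [299.9, -136.0, -49.9] turn [0.001, 0.0, 0.161]
(0.50215, 0.19929999999999998, 0.22, 1.0) lin [396.4, -159.5, -19.9] turn [0.001, 0.0, 0.311]
```

View pics/w17.png

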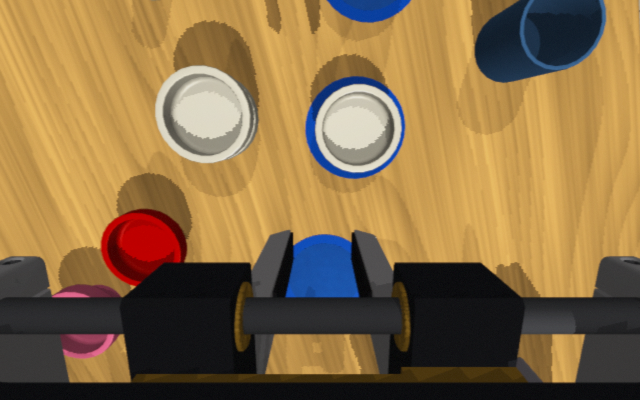

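Call:
play_rows --moves '[{"claw": 0.7,"linear": [50,-23,-40],"turn": [0,0,0.03]},{"claw": 0.7,"linear": [105,-48,-50],"turn": [0,0,0.07]},{"claw": 0.7,"linear": [160,-72,-50],"turn": [0,0,0.11]},{"claw": 0.7,"linear": [215,-97,-50],"turn": [0,0,0.15]},{"claw": 0.7,"linear": [268,-120,-50],"turn": [0,0,0.2]},{"claw": 0.7,"linear": [320,-138,-45],"turn": [0,0,0.25]},{"claw": 0.7,"linear": [370,-153,-35],"turn": [0,0,0.3]},{"claw": 0.7,"linear": [396,-159.5,-20],"turn": [0,0,0.311]}]'

```text
time_s: 29.7
ee_pos: [0.501, 0.2017, 0.2183]
eef_rot: [3.142, 0.001, 1.002]
force: [-0.7, 0.3, -0.1]
grip_width: 0.0656
```

```bash
python3 - <<'E'
from h import *
o,im=cam("wrist","w18"); print(o["ee_pos"],o["eef_rot"])
hsv=cv2.cvtColor(im,cv2.COLOR_BGR2HSV); m=((hsv[...,0]<14)&(hsv[...,1]>130)&(hsv[...,2]<160)).astype(np.uint8)
for c in cv2.findContours(m,0,1)[0]:
    if cv2.contourArea(c)>400: 
        c=cv2.convexHull(c)[:,0]; e,r=circ(ray("wrist",c,.083,o)); print(c.mean(0),e,r)
E
```

```text
[0.50096561 0.20167125 0.21826337] [3.14154593e+00 1.18095734e-03 1.00153319e+00]
[173.6        146.23333333] [0.39795371 0.32342632] 0.02441768639536439
[321.85714286 142.39285714] [0.52707582 0.24065678] 0.022529216472180712
[555.47058824 103.23529412] [0.7585595  0.14264255] 0.047251793398300795
[468.76923077  27.46153846] [0.71413307 0.26278759] 0.024852599335504624
```

View pics/w18.png

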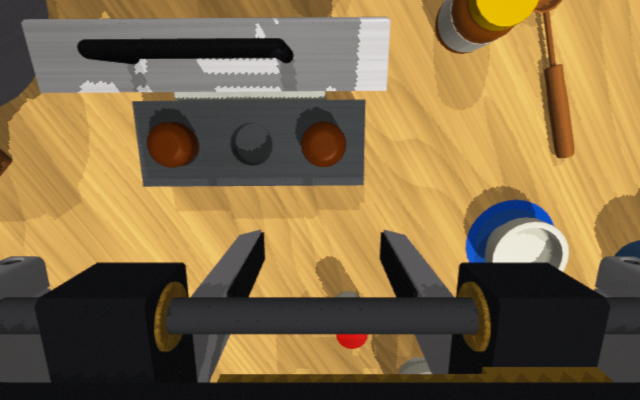

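```bash
python3 - <<'E'
from h import *
rows([(.528,.241,.13,1.004),(.528,.241,.043,1.004)])
E
```

```text
(0.528, 0.241, 0.13, 1.004) lin [47.2, 3.2, 85.7] turn [-0.002, 0.003, -0.002]
(0.528, 0.241, 0.043, 1.004) lin [47.5, 3.4, 172.7] turn [-0.002, 0.003, -0.002]
```

Call:
play_rows --moves '[{"claw": 0.7,"linear": [30,2,20],"turn": [0,0.002,0]},{"claw": 0.7,"linear": [47,3.2,60],"turn": [0,0.002,0]},{"claw": 0.7,"linear": [47.3,3.3,100],"turn": [0,0.002,0]},{"claw": 0.7,"linear": [47.4,3.4,140],"turn": [0,0.002,0]},{"claw": 0.7,"linear": [47.4,3.4,163],"turn": [0,0.002,0]},{"claw": 0.7,"linear": [47.4,3.4,172],"turn": [0,0.002,0]},{"claw": 0.7,"linear": [47.4,3.4,172],"turn": [0,0.002,0]}]' --force 20

```text
time_s: 30.62
ee_pos: [0.5277, 0.2409, 0.0433]
eef_rot: [-3.139, 0.002, 1.002]
force: [0.2, -0.2, -0.1]
grip_width: 0.0657
```

Call:
play_rows --moves '[{"claw": 0.2,"linear": [0,0,0],"turn": [0,0,0]},{"claw": 0.2,"linear": [0,0,0],"turn": [0,0,0]},{"claw": 0.2,"linear": [0,0,0],"turn": [0,0,0]},{"claw": 0.2,"linear": [0,0,0],"turn": [0,0,0]},{"claw": 0.2,"linear": [0,0,0],"turn": [0,0,0]}]'

```text
time_s: 31.25
ee_pos: [0.5279, 0.2411, 0.0439]
eef_rot: [-3.139, 0.001, 1.002]
force: [-2.0, -0.3, 6.3]
grip_width: 0.0451
```

Call:
play_rows --moves '[{"claw": 0.2,"linear": [0,0,-10],"turn": [0,0,0]},{"claw": 0.2,"linear": [0,0,-25],"turn": [0,0,0]},{"claw": 0.2,"linear": [0,0,-50],"turn": [0,0,0]},{"claw": 0.2,"linear": [0,0,-80],"turn": [0,0,0]},{"claw": 0.2,"linear": [0,0,-80],"turn": [0,0,0]}]' --force 25

```text
time_s: 31.88
ee_pos: [0.5293, 0.2415, 0.1268]
eef_rot: [3.141, -0.003, 1.002]
force: [-0.1, 0.1, -0.8]
grip_width: 0.0446
```

```bash
python3 - <<'E'
from h import *
o,im=cam("wrist","w19"); print(o["ee_pos"],o["grip_width"])
s=cam("scene")[1]; cv2.imwrite("pics/s19.png",cv2.resize(s[60:280,270:490],None,fx=2.7,fy=2.7,interpolation=cv2.INTER_CUBIC))
rows([(.6635,-.009,.125,1.0),(.6635,-.009,.035,1.0)])
E
```

```text
[0.52927318 0.24146179 0.1267797 ] 0.0446484918890611
(0.6635, -0.009, 0.125, 1.0) lin [-137.7, 248.8, -1.7] turn [-0.002, 0.001, 0.002]
(0.6635, -0.009, 0.035, 1.0) lin [-137.6, 249.0, 88.3] turn [-0.002, 0.001, 0.002]
```

View pics/s19.png

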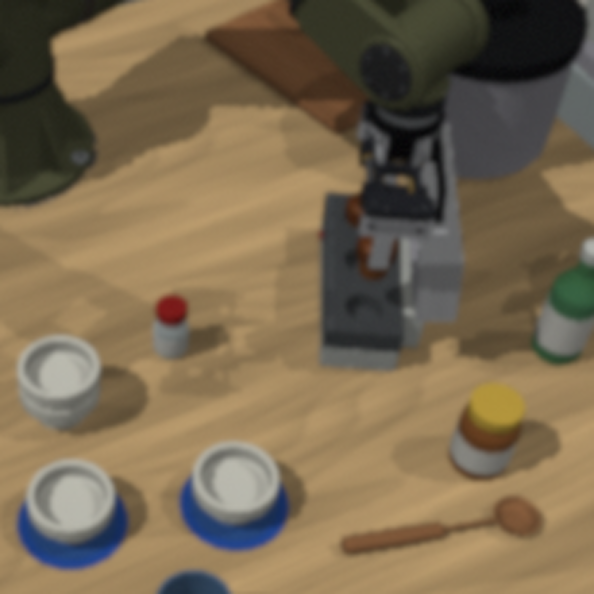

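View pics/w19.png

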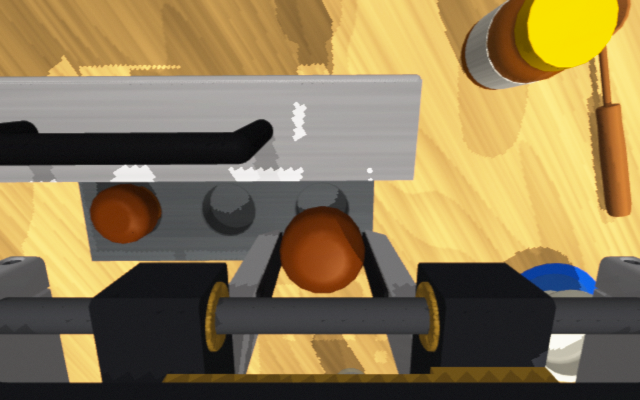

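Call:
play_rows --moves '[{"claw": 0.2,"linear": [-10,18,-8],"turn": [0,0,0]},{"claw": 0.2,"linear": [-30,54,-8],"turn": [0,0,0]},{"claw": 0.2,"linear": [-52,95,-8],"turn": [0,0,0]},{"claw": 0.2,"linear": [-75,136,-8],"turn": [0,0,0]},{"claw": 0.2,"linear": [-98,178,-5],"turn": [0,0,0]},{"claw": 0.2,"linear": [-120,217,0],"turn": [0,0,0]},{"claw": 0.2,"linear": [-133,241,0],"turn": [0,0,0]},{"claw": 0.2,"linear": [-137.7,249,0],"turn": [0,0,0]}]'

```text
time_s: 32.98
ee_pos: [0.6638, -0.0114, 0.1224]
eef_rot: [-3.138, 0.002, 1.0]
force: [-0.4, -0.2, -0.8]
grip_width: 0.045
```

```bash
python3 - <<'E'
from h import *
o,im=cam("wrist","w20"); print(o["grip_width"])
o=get_obs();rows([(.6638,-.009,.045,1.0),(.6638,-.009,.031,1.0)])
E
```

```text
0.0450261207880023
(0.6638, -0.009, 0.045, 1.0) lin [2.0, -1.1, 77.6] turn [-0.003, 0.002, 0.001]
(0.6638, -0.009, 0.031, 1.0) lin [2.1, -1.0, 91.6] turn [-0.003, 0.002, 0.001]
```

View pics/w20.png

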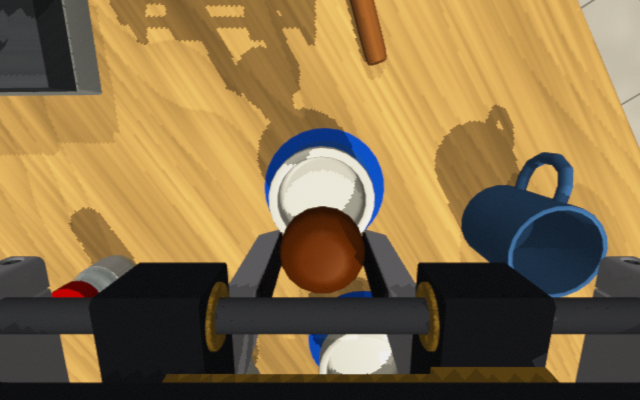

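Call:
play_rows --moves '[{"claw": 0.2,"linear": [2,-1,25],"turn": [-0.003,0.002,0]},{"claw": 0.2,"linear": [2,-1,55],"turn": [-0.003,0.002,0]},{"claw": 0.2,"linear": [2,-1,78],"turn": [-0.003,0.002,0]},{"claw": 0.2,"linear": [2,-1,88],"turn": [-0.003,0.002,0]},{"claw": 0.2,"linear": [2,-1,92],"turn": [-0.003,0.002,0]},{"claw": 0.2,"linear": [2,-1,92],"turn": [-0.003,0.002,0]}]'

```text
time_s: 33.78
ee_pos: [0.664, -0.0089, 0.0313]
eef_rot: [3.141, -0.0, 1.001]
force: [0.2, 0.2, -0.2]
grip_width: 0.0448
```

Call:
play_rows --moves '[{"claw": 0.2,"linear": [0,0,1],"turn": [0,0,0]},{"claw": 0.6,"linear": [0,0,1],"turn": [0,0,0]},{"claw": 0.6,"linear": [0,0,1],"turn": [0,0,0]},{"claw": 0.6,"linear": [0,0,-30],"turn": [0,0,0]},{"claw": 0.7,"linear": [0,0,-80],"turn": [0,0,0]},{"claw": 0.7,"linear": [-40,0,-130],"turn": [0,0,0]},{"claw": 0.7,"linear": [-60,0,-180],"turn": [0,0,0]},{"claw": 0.7,"linear": [-60,0,-180],"turn": [0,0,0]}]'

```text
time_s: 34.78
ee_pos: [0.6325, -0.0608, 0.2163]
eef_rot: [3.134, -0.004, 0.999]
force: [0.2, 0.1, -0.1]
grip_width: 0.0658
```

```bash
python3 - <<'E'
from h import *
o,im=cam("wrist","w21"); print(o["ee_pos"])
rows([(.45,.2,.25,1.0),(.398-.045*.537,.3245-.045*.84,.2,1.0)])
hsv=cv2.cvtColor(im,cv2.COLOR_BGR2HSV); m=((hsv[...,0]<14)&(hsv[...,1]>130)&(hsv[...,2]<160)).astype(np.uint8)
for c in cv2.findContours(m,0,1)[0]:
    if cv2.contourArea(c)>400: 
        c=cv2.convexHull(c)[:,0]; e,r=circ(ray("wrist",c,.067,o)); print(c.mean(0),e,r)
print(whitebowl(im,o,.05,(260,60,420,200)))
E
```

```text
[ 0.63253247 -0.06081076  0.21627635]
(0.45, 0.2, 0.25, 1.0) lin [120.5, -293.5, -37.7] turn [0.004, -0.002, -0.0]
(0.37383500000000003, 0.2867, 0.2, 1.0) lin [152.2, -404.6, 11.9] turn [0.004, -0.002, -0.0]
[318.51724138 129.93103448] [ 0.66405857 -0.00972493] 0.02218456197758892
(array([ 0.66394668, -0.00902028]), np.float64(0.045600117312767065))
```

View pics/w21.png

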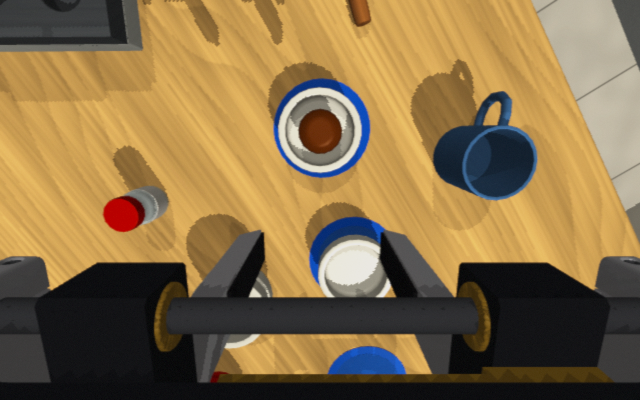

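Cake 1 sits centred in its bowl on mat 1. Next, cake B.

Call:
play_rows --moves '[{"claw": 0.7,"linear": [20,-50,-30],"turn": [0.004,-0.002,0]},{"claw": 0.7,"linear": [40,-105,-38],"turn": [0.004,-0.002,0]},{"claw": 0.7,"linear": [62,-162,-38],"turn": [0.004,-0.002,0]},{"claw": 0.7,"linear": [85,-218,-38],"turn": [0.004,-0.002,0]},{"claw": 0.7,"linear": [107,-274,-38],"turn": [0.004,-0.002,0]},{"claw": 0.7,"linear": [127,-330,-28],"turn": [0.004,-0.002,0]},{"claw": 0.7,"linear": [145,-385,0],"turn": [0.004,-0.002,0]},{"claw": 0.7,"linear": [152,-404.6,12],"turn": [0.004,-0.002,0]}]' --force 20

```text
time_s: 35.83
ee_pos: [0.371, 0.2882, 0.1975]
eef_rot: [-3.14, 0.003, 1.003]
force: [0.6, -0.1, -0.8]
grip_width: 0.066
```

```bash
python3 - <<'E'
from h import *
o,im=cam("wrist","w22"); print(o["ee_pos"],o["qpos"].round(2))
hsv=cv2.cvtColor(im,cv2.COLOR_BGR2HSV); m=((hsv[...,0]<14)&(hsv[...,1]>130)&(hsv[...,2]<160)).astype(np.uint8)
for c in cv2.findContours(m,0,1)[0]:
    if cv2.contourArea(c)>400: 
        c=cv2.convexHull(c)[:,0]; e,r=circ(ray("wrist",c,.083,o)); print(c.mean(0),e,r)
rows([(.398,.3245,.12,1.004),(.398,.3245,.0435,1.004)])
E
```

```text
[0.3710211  0.28818904 0.19749301] [0.58 0.11 1.71 0.   1.33 1.15]
[327.         150.17241379] [0.39630417 0.32374369] 0.02257184161817886
[ 72.76923077 178.61538462] [0.14103714 0.43849494] 0.08243031201637487
(0.398, 0.3245, 0.12, 1.004) lin [45.4, 4.5, 76.1] turn [-0.003, 0.004, -0.001]
(0.398, 0.3245, 0.0435, 1.004) lin [45.7, 4.8, 152.6] turn [-0.003, 0.004, -0.001]
```

View pics/w22.png

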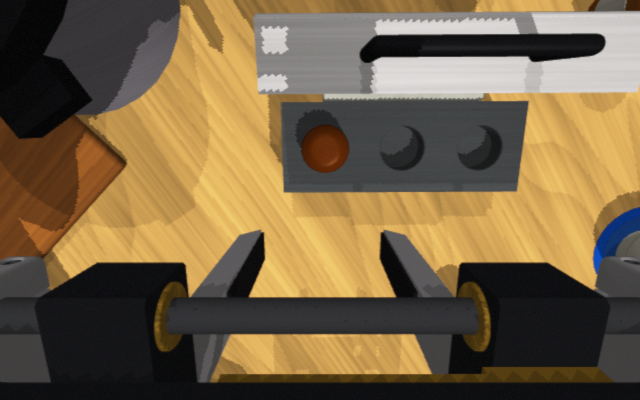

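Call:
play_rows --moves '[{"claw": 0.7,"linear": [30,3,20],"turn": [-0.003,0.003,0]},{"claw": 0.7,"linear": [45,4.3,55],"turn": [-0.003,0.003,0]},{"claw": 0.7,"linear": [45.2,4.4,95],"turn": [-0.003,0.003,0]},{"claw": 0.7,"linear": [45.2,4.4,130],"turn": [-0.003,0.003,0]},{"claw": 0.7,"linear": [45.2,4.4,147],"turn": [-0.003,0.003,0]},{"claw": 0.7,"linear": [45.2,4.4,152],"turn": [-0.003,0.003,0]},{"claw": 0.7,"linear": [45.2,4.4,152],"turn": [-0.003,0.003,0]}]'

```text
time_s: 36.75
ee_pos: [0.3978, 0.3244, 0.0447]
eef_rot: [3.141, 0.001, 1.003]
force: [0.3, -0.0, 0.7]
grip_width: 0.0662
```

Call:
play_rows --moves '[{"claw": 0.2,"linear": [0,0,0],"turn": [0,0,0]},{"claw": 0.2,"linear": [0,0,0],"turn": [0,0,0]},{"claw": 0.2,"linear": [0,0,0],"turn": [0,0,0]},{"claw": 0.2,"linear": [0,0,0],"turn": [0,0,0]},{"claw": 0.2,"linear": [0,0,0],"turn": [0,0,0]}]'

```text
time_s: 37.38
ee_pos: [0.3981, 0.3247, 0.0454]
eef_rot: [3.141, -0.0, 1.003]
force: [-0.8, -0.6, 5.4]
grip_width: 0.0447
```

Call:
play_rows --moves '[{"claw": 0.2,"linear": [0,0,-10],"turn": [0,0,0]},{"claw": 0.2,"linear": [0,0,-25],"turn": [0,0,0]},{"claw": 0.2,"linear": [0,0,-50],"turn": [0,0,0]},{"claw": 0.2,"linear": [0,0,-85],"turn": [0,0,0]},{"claw": 0.2,"linear": [0,0,-85],"turn": [0,0,0]}]' --force 25

```text
time_s: 38.0
ee_pos: [0.3991, 0.3255, 0.1336]
eef_rot: [3.139, -0.005, 1.003]
force: [0.6, 0.1, -0.5]
grip_width: 0.0448
```

```bash
python3 - <<'E'
from h import *
o,im=cam("wrist","w23"); print(o["grip_width"])
rows([(.48,.2,.13,1.0),(.608,-.1762,.13,1.0)])
E
```

```text
0.04483636913570261
(0.48, 0.2, 0.13, 1.0) lin [-61.5, 136.0, 1.8] turn [0.002, -0.002, 0.003]
(0.608, -0.1762, 0.13, 1.0) lin [-309.8, 446.2, 1.6] turn [0.002, -0.002, 0.003]
```

View pics/w23.png

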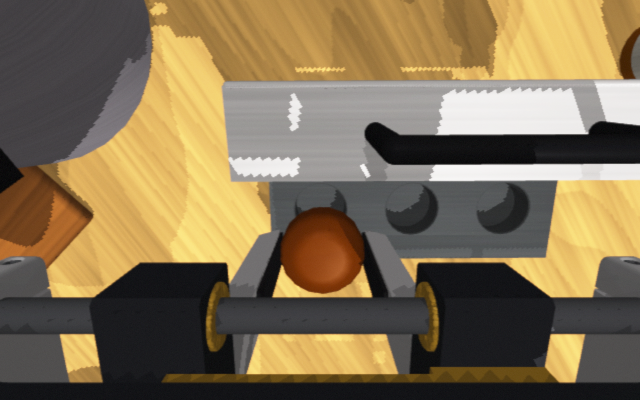

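Call:
play_rows --moves '[{"claw": 0.2,"linear": [-8,18,-5],"turn": [0,0,0]},{"claw": 0.2,"linear": [-25,55,-5],"turn": [0,0,0]},{"claw": 0.2,"linear": [-43,95,-5],"turn": [0,0,0]},{"claw": 0.2,"linear": [-62,136,-5],"turn": [0,0,0]},{"claw": 0.2,"linear": [-90,172,-5],"turn": [0,0,0]},{"claw": 0.2,"linear": [-120,209,-5],"turn": [0,0,0]},{"claw": 0.2,"linear": [-150,247,-5],"turn": [0,0,0]},{"claw": 0.2,"linear": [-182,286,-5],"turn": [0,0,0]}]'

```text
time_s: 39.05
ee_pos: [0.5415, 0.0162, 0.1358]
eef_rot: [3.141, -0.002, 1.003]
force: [0.6, 0.0, -0.0]
grip_width: 0.0446
```

```bash
python3 - <<'E'
from h import *
print(get_obs()["grip_width"]);rows([(.608,-.1762,.13,1.0)])
E
```

```text
0.044631593898779784
(0.608, -0.1762, 0.13, 1.0) lin [-126.5, 159.6, 5.6] turn [0.0, -0.002, 0.003]
```

Call:
play_rows --moves '[{"claw": 0.2,"linear": [-30,38,0],"turn": [0,0,0]},{"claw": 0.2,"linear": [-63,80,0],"turn": [0,0,0]},{"claw": 0.2,"linear": [-95,120,3],"turn": [0,0,0]},{"claw": 0.2,"linear": [-118,149,5],"turn": [0,0,0]},{"claw": 0.2,"linear": [-126.5,159.6,6],"turn": [0,0,0]},{"claw": 0.2,"linear": [-126.5,159.6,6],"turn": [0,0,0]}]'

```text
time_s: 39.8
ee_pos: [0.6076, -0.1761, 0.1288]
eef_rot: [-3.14, -0.002, 1.003]
force: [0.1, 0.1, -1.5]
grip_width: 0.0447
```

```bash
python3 - <<'E'
from h import *
o,im=cam("wrist","w24"); print(o["grip_width"],o["ee_pos"])
rows([(.608,-.1762,.0325,1.0)])
E
```

```text
0.044747188195834744 [ 0.60764767 -0.17605569  0.1287687 ]
(0.608, -0.1762, 0.0325, 1.0) lin [-0.7, 0.7, 96.7] turn [-0.001, -0.002, 0.003]
```

View pics/w24.png

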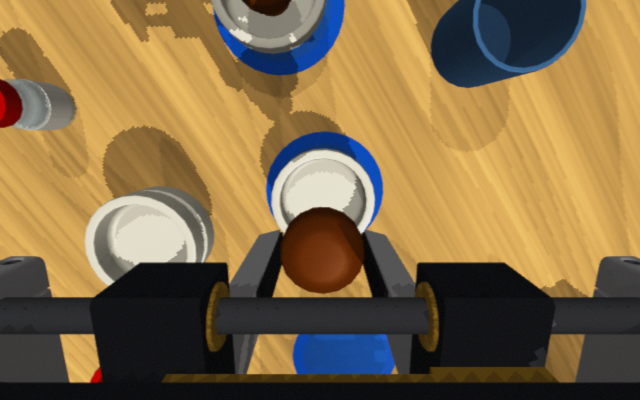

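Call:
play_rows --moves '[{"claw": 0.2,"linear": [-0.7,0.7,25],"turn": [0,0,0]},{"claw": 0.2,"linear": [-0.7,0.7,58],"turn": [0,0,0]},{"claw": 0.2,"linear": [-0.7,0.7,82],"turn": [0,0,0]},{"claw": 0.2,"linear": [-0.7,0.7,93],"turn": [0,0,0]},{"claw": 0.2,"linear": [-0.7,0.7,96.7],"turn": [0,0,0]},{"claw": 0.2,"linear": [-0.7,0.7,97],"turn": [0,0,0]}]'

```text
time_s: 40.6
ee_pos: [0.6083, -0.176, 0.033]
eef_rot: [3.141, -0.002, 1.004]
force: [0.1, 0.2, -0.1]
grip_width: 0.0442
```

Call:
play_rows --moves '[{"claw": 0.2,"linear": [0,0,0.5],"turn": [0,0,0]},{"claw": 0.6,"linear": [0,0,0.5],"turn": [0,0,0]},{"claw": 0.6,"linear": [0,0,0.5],"turn": [0,0,0]},{"claw": 0.6,"linear": [0,0,-30],"turn": [0,0,0]},{"claw": 0.7,"linear": [0,0,-80],"turn": [0,0,0]},{"claw": 0.7,"linear": [-40,0,-130],"turn": [0,0,0]},{"claw": 0.7,"linear": [-60,0,-190],"turn": [0,0,0]},{"claw": 0.7,"linear": [-60,0,-190],"turn": [0,0,0]}]'

```text
time_s: 41.6
ee_pos: [0.5766, -0.2287, 0.2281]
eef_rot: [3.133, -0.003, 1.002]
force: [-0.1, -0.3, -0.0]
grip_width: 0.0654
```

```bash
python3 - <<'E'
from h import *
o,im=cam("wrist","w25"); print(o["ee_pos"])
hsv=cv2.cvtColor(im,cv2.COLOR_BGR2HSV); m=((hsv[...,0]<14)&(hsv[...,1]>130)&(hsv[...,2]<160)).astype(np.uint8)
for c in cv2.findContours(m,0,1)[0]:
    if cv2.contourArea(c)>400: 
        c=cv2.convexHull(c)[:,0]; e,r=circ(ray("wrist",c,.067,o)); print(c.mean(0),e,r)
print(whitebowl(im,o,.05,(260,60,420,200)))
EOF=0
E
```

```text
[ 0.57659825 -0.22866186  0.22806751]
[182.55555556 270.        ] [ 0.37075897 -0.22827703] 0.030244303710040644
[321.2962963  134.62962963] [ 0.60782721 -0.17745401] 0.022144944068452327
(array([ 0.60795445, -0.17616245]), np.float64(0.045598882775962905))
```

View pics/w25.png

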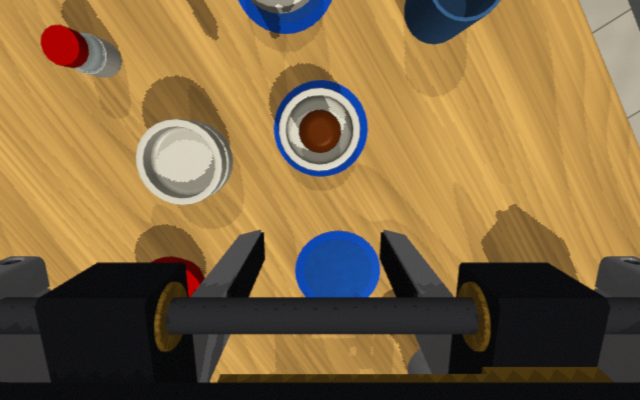

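```bash
python3 - <<'E'
from h import *
o={"ee_pos":np.array([0.3710211,0.28818904,0.19749301]),"eef_rot":np.array([-3.14,.003,1.003])}
o18={"ee_pos":np.array([0.50096561,0.20167125,0.21826337]),"eef_rot":np.array([3.14154593,1.18095734e-03,1.00153319])}
for th in np.arange(1.4,1.95,.05): print(th.round(2),bar(th).round(4),proj("wrist",[bar(th,.047),bar(th,-.047)],o).round(0).tolist(),proj("wrist",[bar(th,.047),bar(th,-.047)],o18).round(0).tolist(),proj("scene",[bar(th,.047),bar(th,-.047)]).round(1).tolist(),proj("top",[bar(th,.047),bar(th,-.047)]).round(1).tolist())
o,im=cam("top","t26"); s=cam("scene","s26")[1]
cv2.imwrite("pics/t26c.png",cv2.resize(im[140:260,150:270],None,fx=5,fy=5,interpolation=cv2.INTER_CUBIC))
cv2.imwrite("pics/s26c.png",cv2.resize(s[80:210,370:470],None,fx=4.5,fy=4.5,interpolation=cv2.INTER_CUBIC))
rows([(.57,.0,.34,2.0),(.5,.34,.33,2.575)])
E
```

```text
1.4 [0.4909 0.3263 0.2266] [[390.0, 61.0], [578.0, 61.0]] [[103.0, 63.0], [271.0, 62.0]] [[428.6, 109.1], [430.2, 129.3]] [[170.4, 208.5], [189.0, 179.9]]
1.45 [0.495  0.3327 0.227 ] [[390.0, 45.0], [581.0, 44.0]] [[100.0, 48.0], [270.0, 47.0]] [[431.1, 109.2], [432.9, 129.4]] [[168.1, 207.0], [186.7, 178.5]]
1.5 [0.4991 0.3391 0.2269] [[391.0, 28.0], [584.0, 27.0]] [[98.0, 33.0], [270.0, 32.0]] [[433.6, 109.4], [435.5, 129.6]] [[165.8, 205.6], [184.4, 177.1]]
1.55 [0.5031 0.3455 0.2265] [[392.0, 11.0], [586.0, 10.0]] [[96.0, 18.0], [270.0, 17.0]] [[436.1, 109.7], [438.1, 129.9]] [[163.6, 204.1], [182.2, 175.6]]
1.6 [0.5072 0.3519 0.2258] [[392.0, -6.0], [588.0, -6.0]] [[95.0, 3.0], [269.0, 2.0]] [[438.5, 110.0], [440.6, 130.3]] [[161.5, 202.7], [180.1, 174.3]]
1.65 [0.5112 0.3582 0.2246] [[392.0, -23.0], [589.0, -23.0]] [[94.0, -12.0], [269.0, -12.0]] [[440.9, 110.5], [443.1, 130.8]] [[159.4, 201.3], [178.0, 172.9]]
1.7 [0.5152 0.3645 0.2231] [[392.0, -39.0], [589.0, -39.0]] [[94.0, -26.0], [269.0, -27.0]] [[443.2, 111.1], [445.6, 131.4]] [[157.4, 200.0], [176.0, 171.6]]
1.75 [0.5192 0.3707 0.2212] [[392.0, -55.0], [589.0, -55.0]] [[94.0, -40.0], [269.0, -41.0]] [[445.5, 111.7], [447.9, 132.0]] [[155.5, 198.6], [174.0, 170.3]]
1.8 [0.5231 0.3768 0.2189] [[392.0, -70.0], [588.0, -70.0]] [[95.0, -54.0], [269.0, -54.0]] [[447.7, 112.5], [450.3, 132.8]] [[153.6, 197.3], [172.2, 169.1]]
1.85 [0.5269 0.3828 0.2163] [[392.0, -84.0], [587.0, -84.0]] [[96.0, -66.0], [269.0, -67.0]] [[449.9, 113.3], [452.5, 133.7]] [[151.9, 196.0], [170.4, 167.9]]
1.9 [0.5307 0.3887 0.2133] [[391.0, -97.0], [585.0, -97.0]] [[97.0, -78.0], [270.0, -79.0]] [[452.0, 114.2], [454.7, 134.6]] [[150.3, 194.8], [168.7, 166.7]]
(0.57, 0.0, 0.34, 2.0) lin [188.3, -126.6, -117.6] turn [0.0, -0.002, -0.996]
(0.5, 0.34, 0.33, 2.575) lin [437.5, -368.2, -106.9] turn [0.001, -0.002, -1.571]
```

View pics/t26c.png

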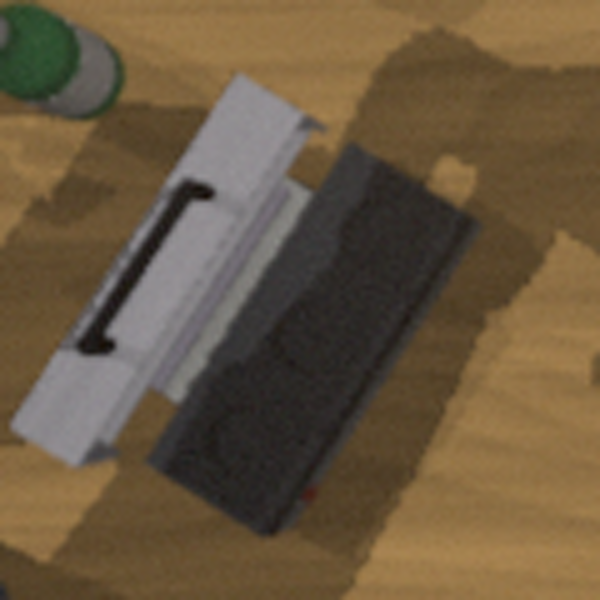

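View pics/s26c.png

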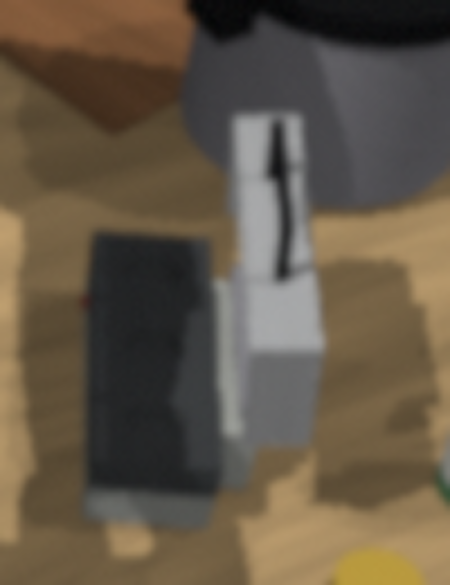

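Call:
play_rows --moves '[{"claw": 0.4,"linear": [15,-10,-50],"turn": [0,0,-0.15]},{"claw": 0.4,"linear": [50,-33,-95],"turn": [0,0,-0.32]},{"claw": 0.4,"linear": [92,-62,-115],"turn": [0,0,-0.49]},{"claw": 0.4,"linear": [137,-92,-117],"turn": [0,0,-0.66]},{"claw": 0.4,"linear": [183,-123,-117],"turn": [0,0,-0.83]},{"claw": 0.4,"linear": [228,-162,-117],"turn": [0,0,-1.0]},{"claw": 0.4,"linear": [273,-205,-117],"turn": [0,0,-1.17]},{"claw": 0.4,"linear": [318,-250,-117],"turn": [0,0,-1.34]}]'

```text
time_s: 42.75
ee_pos: [0.5349, 0.177, 0.3379]
eef_rot: [-3.141, -0.003, 2.35]
force: [1.1, 0.2, 0.1]
grip_width: 0.0375
```

```bash
python3 - <<'E'
from h import *
rows([(.495,.3327,.32,2.575)])
E
```

```text
(0.495, 0.3327, 0.32, 2.575) lin [138.8, 81.1, 18.2] turn [-0.0, -0.003, -0.225]
```

Call:
play_rows --moves '[{"claw": 0.4,"linear": [45,27,0],"turn": [0,0,-0.1]},{"claw": 0.4,"linear": [95,55,5],"turn": [0,0,-0.2]},{"claw": 0.4,"linear": [130,76,12],"turn": [0,0,-0.225]},{"claw": 0.4,"linear": [138.8,81,18],"turn": [0,0,-0.225]},{"claw": 0.4,"linear": [138.8,81,18],"turn": [0,0,-0.225]}]'

```text
time_s: 43.38
ee_pos: [0.4946, 0.3327, 0.3187]
eef_rot: [-3.139, -0.004, 2.576]
force: [-0.1, -0.2, 0.8]
grip_width: 0.0377
```

```bash
python3 - <<'E'
from h import *
o,im=cam("wrist","w27"); print(o["ee_pos"],o["eef_rot"])
for th in (1.35,1.4,1.45,1.5,1.55): print(th,proj("wrist",[bar(th,.047),bar(th,-.047)],o).round(0).tolist())
E
```

```text
[0.49462768 0.33270546 0.31866784] [-3.13903987 -0.00399381  2.57558205]
1.35 [[307.0, 149.0], [308.0, 249.0]]
1.4 [[315.0, 149.0], [316.0, 249.0]]
1.45 [[324.0, 149.0], [324.0, 249.0]]
1.5 [[332.0, 149.0], [332.0, 249.0]]
1.55 [[341.0, 149.0], [340.0, 249.0]]
```

View pics/w27.png

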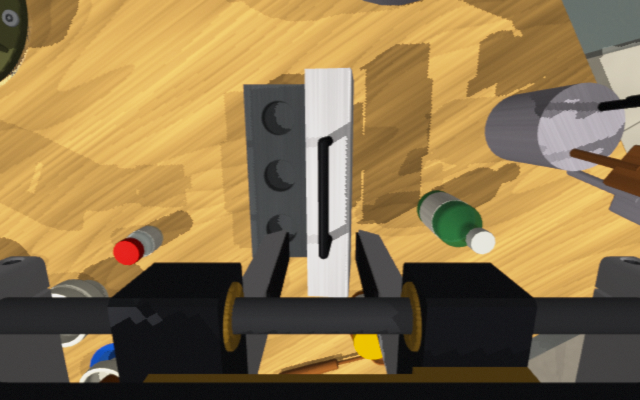

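Call:
play_rows --moves '[{"claw": 0.4,"linear": [0,0,45],"turn": [0,0,0]},{"claw": 0.4,"linear": [0,0,90],"turn": [0,0,0]},{"claw": 0.4,"linear": [0,0,120],"turn": [0,0,0]},{"claw": 0.4,"linear": [0,0,136],"turn": [0,0,0]},{"claw": 0.0,"linear": [0,0,136],"turn": [0,0,0]},{"claw": 0.0,"linear": [0,0,136],"turn": [0,0,0]},{"claw": 0.0,"linear": [0,0,136],"turn": [0,0,0]},{"claw": 0.0,"linear": [0,0,136],"turn": [0,0,0]}]' --force 30

```text
time_s: 44.42
ee_pos: [0.495, 0.3324, 0.1846]
eef_rot: [3.141, -0.002, 2.575]
force: [-0.3, 0.3, 5.7]
grip_width: 0.0089
```

```bash
python3 - <<'E'
from h import *
o=get_obs(); print(o["ee_pos"],o["force"],o["grip_width"])
b=o["ee_pos"]-bar(1.45); print(b)
for t in list(np.arange(1.37,0,-.08))+[0]:
    R=Ro.from_euler('xyz',o["eef_rot"]); print(round(t,2),(R.inv().apply(bar(t)-bar(1.45))*1000).round(1).tolist())
E
```

```text
[0.49502484 0.33238342 0.18461978] [-0.28990507  0.27092195  5.73747696] 0.008941640033374465
[ 3.01061009e-05 -3.00976814e-04 -4.23434455e-02]
1.37 [-0.0, -12.1, 0.7]
1.29 [-0.0, -24.2, 2.5]
1.21 [-0.0, -36.0, 5.1]
1.13 [-0.0, -47.6, 8.7]
1.05 [-0.0, -58.9, 13.3]
0.97 [-0.1, -69.8, 18.7]
0.89 [-0.1, -80.2, 25.0]
0.81 [-0.1, -90.1, 32.0]
0.73 [-0.1, -99.4, 39.9]
0.65 [-0.1, -108.0, 48.4]
0.57 [-0.2, -115.9, 57.7]
0.49 [-0.2, -123.1, 67.5]
0.41 [-0.2, -129.4, 77.9]
0.33 [-0.2, -134.9, 88.7]
0.25 [-0.3, -139.5, 100.0]
0.17 [-0.3, -143.2, 111.5]
0.09 [-0.3, -146.0, 123.4]
0.01 [-0.3, -147.8, 135.4]
0 [-0.4, -148.0, 136.9]
```

Call:
play_rows --moves '[{"claw": 0,"linear": [0,-12.1,0.7],"turn": [0,0,0]},{"claw": 0,"linear": [0,-24.2,2.5],"turn": [0,0,0]},{"claw": 0,"linear": [0,-36,5.1],"turn": [0,0,0]},{"claw": 0,"linear": [0,-47.6,8.7],"turn": [0,0,0]},{"claw": 0,"linear": [0,-58.9,13.3],"turn": [0,0,0]},{"claw": 0,"linear": [0,-69.8,18.7],"turn": [0,0,0]},{"claw": 0,"linear": [0,-80.2,25],"turn": [0,0,0]},{"claw": 0,"linear": [0,-90.1,32],"turn": [0,0,0]}]'

```text
time_s: 45.42
ee_pos: [0.4461, 0.2558, 0.1521]
eef_rot: [3.141, -0.003, 2.575]
force: [0.9, 2.6, 1.6]
grip_width: 0.0093
```

```bash
python3 - <<'E'
from h import *
o=get_obs(); print(o["ee_pos"],o["force"],o["grip_width"])
b=np.array([0,-.0003,-.0423])
R=Ro.from_euler('xyz',o["eef_rot"])
for t in list(np.arange(.73,0,-.08))+[0]: print(round(t,2),(R.inv().apply(bar(t)+b-o["ee_pos"])*1000).round(1).tolist())
E
```

```text
[0.44610915 0.25583363 0.15206782] [0.88038698 2.61626021 1.60437455] 0.00928020035429336
0.73 [-0.2, -8.5, 7.3]
0.65 [-0.2, -17.2, 15.9]
0.57 [-0.2, -25.1, 25.1]
0.49 [-0.2, -32.2, 34.9]
0.41 [-0.3, -38.6, 45.3]
0.33 [-0.3, -44.1, 56.2]
0.25 [-0.3, -48.7, 67.4]
0.17 [-0.3, -52.4, 79.0]
0.09 [-0.4, -55.1, 90.8]
0.01 [-0.4, -56.9, 102.9]
0 [-0.4, -57.1, 104.4]
```

Call:
play_rows --moves '[{"claw": 0,"linear": [0,-8.5,7.3],"turn": [0,0,0]},{"claw": 0,"linear": [0,-17.2,15.9],"turn": [0,0,0]},{"claw": 0,"linear": [0,-25.1,25],"turn": [0,0,0]},{"claw": 0,"linear": [0,-32.2,35],"turn": [0,0,0]},{"claw": 0,"linear": [0,-38.6,45.3],"turn": [0,0,0]},{"claw": 0,"linear": [0,-44.1,56.2],"turn": [0,0,0]},{"claw": 0,"linear": [0,-48.7,67.4],"turn": [0,0,0]},{"claw": 0,"linear": [0,-52.4,79],"turn": [0,0,0]}]'

```text
time_s: 46.42
ee_pos: [0.4176, 0.2111, 0.0722]
eef_rot: [-3.141, -0.002, 2.575]
force: [0.6, -2.9, 2.8]
grip_width: 0.0092
```

Call:
play_rows --moves '[{"claw": 0,"linear": [0,-2.7,11.8],"turn": [0,0,0]},{"claw": 0,"linear": [0,-4.5,22],"turn": [0,0,0]},{"claw": 0,"linear": [0,-4.7,26],"turn": [0,0,0]},{"claw": 0,"linear": [0,-4.7,26],"turn": [0,0,0]}]'

```text
time_s: 46.92
ee_pos: [0.4146, 0.2067, 0.0454]
eef_rot: [-3.139, -0.003, 2.575]
force: [0.6, -6.7, -2.2]
grip_width: 0.0092
```

Call:
play_rows --moves '[{"claw": 0,"linear": [0,0,4],"turn": [0,0,0]},{"claw": 0,"linear": [0,0,4],"turn": [0,0,0]}]'

```text
time_s: 47.18
ee_pos: [0.4147, 0.2063, 0.0422]
eef_rot: [-3.139, -0.002, 2.575]
force: [-5.6, -9.2, 18.9]
grip_width: 0.0086
```

```bash
python3 - <<'E'
from h import *
o,s=cam("scene","s28"); print(o["ee_pos"],o["force"])
cv2.imwrite("pics/s28c.png",cv2.resize(s[90:220,350:470],None,fx=4.5,fy=4.5,interpolation=cv2.INTER_CUBIC))
E
```

```text
[0.41474631 0.20634042 0.04220787] [-5.58305131 -9.21264536 18.94225769]
```

View pics/s28c.png

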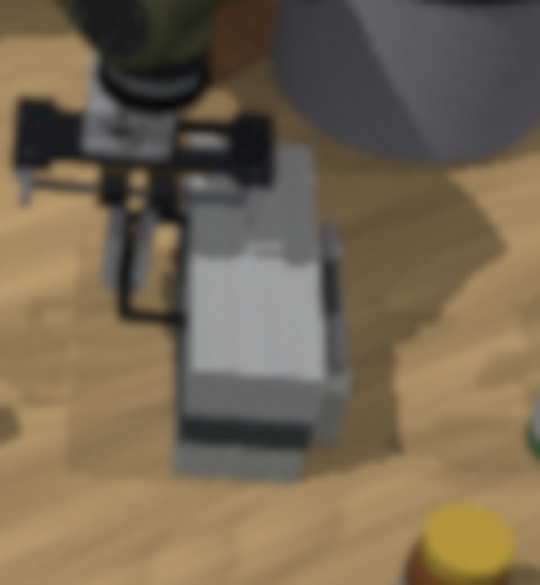

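Call:
play_rows --moves '[{"claw": 0.4,"linear": [0,0,0],"turn": [0,0,0]},{"claw": 0.4,"linear": [0,0,0],"turn": [0,0,0]},{"claw": 0.4,"linear": [0,0,0],"turn": [0,0,0]},{"claw": 0.4,"linear": [0,0,-20],"turn": [0,0,0]},{"claw": 0.4,"linear": [0,0,-60],"turn": [0,0,0]},{"claw": 0.4,"linear": [0,0,-120],"turn": [0,0,0]},{"claw": 0.4,"linear": [0,0,-180],"turn": [0,0,0]},{"claw": 0.4,"linear": [-20,-20,-200],"turn": [0,0,0]}]'

```text
time_s: 48.22
ee_pos: [0.4222, 0.1798, 0.2456]
eef_rot: [3.141, 0.001, 2.577]
force: [0.5, 0.8, -0.3]
grip_width: 0.0377
```

```bash
python3 - <<'E'
from h import *
o,s=cam("scene","s29"); print(o["ee_pos"],o["force"])
t=cam("top","t29")[1]; w=cam("wrist","w29")
cv2.imwrite("pics/s29c.png",cv2.resize(s[90:290,190:470],None,fx=2.8,fy=2.8,interpolation=cv2.INTER_CUBIC))
cv2.imwrite("pics/t29c.png",cv2.resize(t[80:280,150:430],None,fx=2.8,fy=2.8,interpolation=cv2.INTER_CUBIC))
for th in(0,.05,.1): print(th,proj("scene",[bar(th,-.052),bar(th,.052)]).round(1).tolist())
cv2.imwrite("pics/s29d.png",cv2.resize(s[120:200,350:450],None,fx=6,fy=6,interpolation=cv2.INTER_CUBIC))
E
```

```text
[0.4222149  0.17981442 0.24558568] [ 0.50792242  0.83649941 -0.25681865]
0 [[377.6, 159.9], [378.2, 137.9]]
0.05 [[378.1, 158.2], [378.8, 136.3]]
0.1 [[378.8, 156.6], [379.4, 134.6]]
```

View pics/s29c.png

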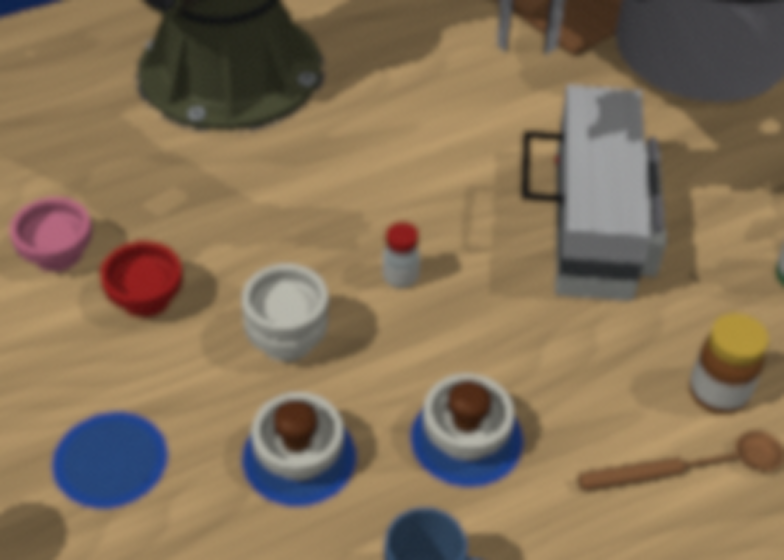

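View pics/s29d.png

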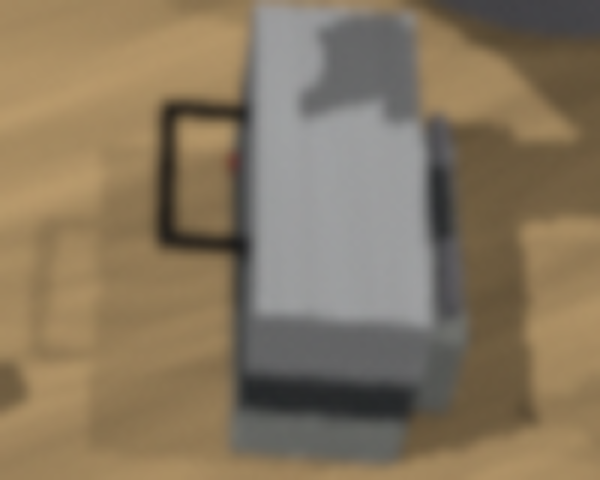

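View pics/t29c.png

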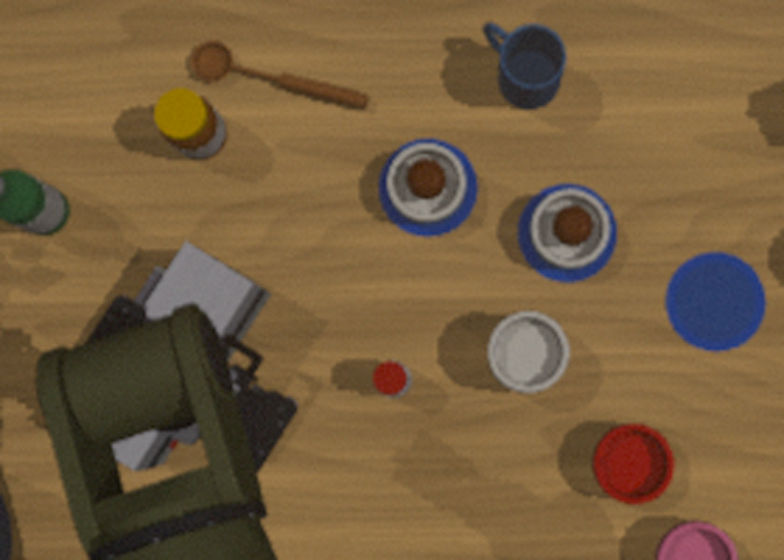

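```bash
python3 - <<'E'
from h import *
a=cv2.imread("pics/scene0.png").astype(np.float32); b=cv2.imread("pics/s29.png").astype(np.float32)
ga,gb=[cv2.cvtColor(x,cv2.COLOR_BGR2GRAY)[120:200,370:432] for x in(a,b)]
print(cv2.phaseCorrelate(ga,gb,cv2.createHanningWindow(ga.shape[::-1],cv2.CV_32F)))
t=cv2.imread("pics/t29.png"); hsv=cv2.cvtColor(t,cv2.COLOR_BGR2HSV)
for n,(x,y) in dict(b4=(303,145),b3=(354,162),st=(339,206)).items():
    m=np.zeros(hsv.shape[:2],np.uint8); m[y-22:y+22,x-22:x+22]=(hsv[...,1]<70)[y-22:y+22,x-22:x+22]
    c=max(cv2.findContours(m,0,1)[0],key=cv2.contourArea)[:,0]; print(n,circ(ray("top",c,.078 if n=="st" else .05)))
E
```

```text
((-0.6371162015130025, 1.048345367196525), 0.8399804641492665)
b4 (array([ 0.66379164, -0.00768182]), np.float64(0.04648459693649063))
b3 (array([ 0.60925617, -0.17563185]), np.float64(0.046726144034316554))
st (array([ 0.46378185, -0.12237535]), np.float64(0.04478010766790022))
```

```bash
python3 -c "
from station import hand_in
print(hand_in())"
```

```text
the job is handed in; nothing more can be done
None
```

The job is handed in. The maker held two cakes. Each now sits in its own bowl on its own mat, the other two bowls are still nested, and the lid is shut. `hand_in` gives no verdict, so what follows rests on my own last checks.

**Last checks**
- **Bowls:** both bowl centres are within about 3 mm of their mat centres in the wrist and top views.
- **Cakes:** each cake is within about 2 mm of its bowl's centre in the wrist view.
- **Stack:** the two spare bowls stand nested where they started, within about 4 mm in the top view, which is close to measurement error.
- **Lid:** the handle lines up with a shut lid (0 rad) in the scene view, and pressing it down met a firm stop at about 19 N. An image comparison with the start showed about a 1 px shift, but in the closing direction.
- **Bystanders:** none looked moved or tipped. I checked these by eye only, and the coffee pot was outside the last pictures I viewed.
- **Robot:** it stands clear of everything, and the run took about 48 s of the 210 s allowed.

**What went wrong on the way**
- **Finger length:** the fingers end about 28 mm short of the reported tool point. This made the first handle grips slip and the first bowl pinch close on nothing. I corrected for it from the camera images.
- **Knocked bowl:** after I set down the second bowl, it was found about 30 mm off its mat centre. I picked it up and put it back before adding the cake.

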